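Load a specimen strip against its spring and shut the cover rail

ROBOT

A 7-joint arm with a two-finger parallel gripper is mounted at the origin on the work surface. World frame = base frame: x ahead of the robot, y to its left, z up, the work surface at z = 0. Lengths are in m, angles in rad, forces in N, time in s.
With the tool pointing down it reaches from about 0.4 to 0.875 m from the base axis. Payload 19.3 kg.
Tool frame: the origin (TCP) lies at the very end of the fingers, on their centre line; the grasp point (between the pads) lies 19 mm behind it; z points along the fingers, y is the direction in which the jaws open and shut (so a half turn about z gives the same grasp; the last joint's range is limited). The gripper opens to 85 mm and grips with 20 to 120 N. Pads are 22 mm wide; open, the fingers measure 114 mm over their backs; the gripper's body (76 mm by 85 mm) begins 54 mm behind the grasp point. The pads swing forward as they close: fully open they stand 13 mm farther back than shut.
Start: joints at [-1.334, 0.521, -0.036, 1.599, 0.021, 1.021, -0.113], TCP at [0.189, 0.596, 0.193] pointing down, gripper open.
Joint ranges: [-2.91, 2.91], [-0.3, 2.13], [-1.5, 1.42], [0.17, 2.43], [-1.26, 4.41], [0.16, 1.93], [-2.52, 2.52]. Speed limits (rad/s): [1.89, 1.89, 2.39, 2.39, 3.01, 3.01, 3.01].

INTERFACE

Orientations are given as [roll, pitch, yaw] about the fixed x, y, z axes, in that order (R = Rz(yaw) Ry(pitch) Rx(roll)).
In Python, from workcell import telemetry, imaging, ticket gives the robot as it stands.
- The arm moves only by the tool carry_out, never from a script. Its argument "series" is a list of rows, each a list of 7 numbers: the shift along the tool's x, y, z in m, then the turn, a rotation vector about the tool's x, y, z in rad, then the closure in counts, from 0 (fully open) to 255 (shut). In form: [[tx, ty, tz, ax, ay, az, jaw], ...]. A call has 1 to 10 rows; each row is the pose to reach, as a shift and turn from the pose commanded when the call began, along the tool's axes at that moment; what a row does not reach only later rows make up. A row lasts 1/8 s, in which the tool goes at most 62.5 mm and 10.7 degrees, less where a joint would pass 70% of its speed; a pose out of reach is approached as far as the arm can. A call with a gripper value outside its range is refused whole. The fingers move at their own pace and stop on an object; "force" is the grip in N (left out, the last holds). Time passes only in rows, so rows that repeat a pose let the fingers close. It gives the time, the measured TCP pose, the force and the opening at its end, in the units of the state.
- telemetry.observe(): the state, without advancing time (a new reading comes with each control period).
- imaging.grab_frame(name): name is "side" or "top"; returns (picture, depth): 480x640x3 uint8, blue, green, red; 480x640 float32, m along the optical axis (not along the pixel's ray), 0 where there is no reading.
- imaging.camera_info(name): a dict with "mtx" (3x3 intrinsics, pixels), "dist_coeffs" ([k1, k2, p1, p2, k3] as OpenCV has them; the pictures are not rectified), "extrinsics" (4x4, takes a point from camera to world coordinates). Camera axes: x right, y down, z forward; pixel columns grow to the right and rows downward; lengths in m; the calibration is good to about 2 mm. A picture is of the moment at which its call begins. camera_info takes no time and is no camera call.
- ticket.job_done(): hands the job in, once; it reports no verdict.
The state is a dict: "clock": time; "qpos": joint angles; "qd": joint speeds; "joint_efforts": joint torques, N m; "position": TCP position; "tool_rot": TCP orientation; "force": force on the tool from outside, world axes, zero at the start; "moment": the same for the moment, N m; "grip_width": finger opening in m.
Only numpy, scipy, OpenCV 4.12 (cv2) and the standard library are available. Lean on these libraries where they do the work, as an engineer would, in place of code of your own. Each camera call takes 0.05 s, during which the arm holds its last target.

TASK

Load the specimen strip with the blue fin into the channel of the strip holder: push one end back against the brass spring follower until the other end clears the red stop, lower it flat onto the channel floor between stop and follower, and let go. Then slide the cover rail fully shut over it by its green handle. Push the strip only lightly, never ramming the follower against its end or forcing the strip down, and leave the orange-finned strip and everything else where it is.

Things in the scene. Friction and masses are not known exactly. Their poses are not given: they have to be found in the camera images.
- strip: The strip to load: aluminium bar 100 long (its x) x 22 wide (y) x 14 mm high, about 100 g, standing on the bench, with an upright BLUE plastic fin on its middle, 40 long (x) x 10 thick (y), from 14 to 56 mm above the underside: grip it across the 10 mm. Mineral grains sit on the bar's ends. Origin: centre of the underside; z up. Either end may go first.
- holder: Strip holder, fixed: off-white base 230 x 110 x 12 mm high. Origin: on the bench under the channel's middle line; z up. On it an aluminium channel along x, centred on y = 0, 26 mm wide inside, walls up to z = 35 mm. The channel unit (floor, walls, stop, follower) is clamped up to 8 mm either way along x: this offset d is NOT measured, it must be felt or seen.
- channel (a point): Point of the holder at x = 0, y = 0 on the channel's floor, z = 20 mm; axes as the holder's. A loaded strip lies with its underside at this height, pressed by the spring against the stop, its centre d (up to 8 mm) along x from this point. Pressing the strip on the holder with over 35 N (all its contacts added, the spring included) spoils it.
- stop_end (a point): Nominal middle of the red stop's top edge, holder x = -50, y = 0, z = 27 mm; the true one is d away along x. The stop crosses the channel's -x end, 12 mm thick, 7 mm high above the floor, inner face towards +x. Nothing higher stands behind it, so the strip's rear end can pass over it.
- spring_end (a point): Nominal middle of the brass follower's face at rest: holder x = 37, y = 0, z = 32 mm; the true one is d away along x. Face z from 21.5 to 42.5 mm. Gap to the stop 87 mm. A spring pushes it to -x: yields at 3 N, then 0.3 N per mm, damped, hard end after 19 mm (8.7 N). Pushed 13 to 19 mm, the strip's rear clears the stop. Black spring housing behind, up to z = 48 mm.
- rail (a joint): Travel of the steel cover rail, m: 0 open, 0.028 fully shut; starts within 6 mm of open. Slides towards the holder's -y, 3 N of friction, stays where left. A bar 125 mm long, top at z = 40 mm, on the channel's +y side; shut, its lip (z 36 to 40, holder x -45 to 35 mm) covers the bar's edge up to y = 7 mm, 2 mm above it. A strip not down on the floor blocks it.
- rail_handle (a point): Centre of the top of the rail's green handle, a square post 14 x 14 mm, 36 mm tall (z 40 to 76 mm), at holder x = -75 mm; holder y = 58 mm with the rail open, 30 mm shut. Push it from its +y side or pinch it.
- spare_strip: The same strip with an ORANGE fin, standing on the bench: leave it alone. Origin: centre of the underside.
- jar: Amber sample jar, 52 mm across, 70 mm high: leave alone. Origin: centre of the underside.
- dish: Shallow glass dish, 90 mm across, 16 mm high: leave alone. Origin: centre of the underside.
- mouse: Black computer mouse, 60 mm across, 34 mm high: leave alone. Origin: centre of the underside.
- ore: Lump of grey ore, about 45 mm: leave alone. Origin: underside.
- brush: Cleaning brush, 160 mm long, wooden handle, lying on the bench: leave alone. Origin: underside, along its length.
Not all that is in view belongs to the job. Leave any brown look-alike of the strip alone.

How it is judged:
By the outcome, as a careful person would: the job done as asked, in the order asked, and still so for the second after the job is handed in, with the robot touching nothing.
It also fails if it takes over 66 s, if anything falls off the work surface, if the arm or the gripper's body presses on something with over 40 N, if the wrist force passes 120 N, or if a joint passes its speed limit or range.

## Working session

There is one attempt and no reset: what is moved stays moved. The work goes in short steps, Python scripts to look and compute and a tool call to move; the robot and the scene stay as the last step left them, time stands still between calls to the robot, and variables do not carry over. Pictures are saved under pics/ and viewed, and the job is handed in when it is done.

Besides the shell and the picture viewer there is one more tool, called after "Request:" by a JSON object that holds its "api" and its "payload", one argument or row to a line. carry_out: Moves the arm, as the interface text tells. Its arguments: {"type":"object","properties":{"series":{"type":"array"},"force":{"type":"number"}},"required":["series"]}

```bash
ls; mkdir -p pics; python3 - <<'E'
from workcell import telemetry, imaging
import cv2,numpy as np
s=telemetry.observe();print(s)
for n in ("side","top"):
    p,d=imaging.grab_frame(n);cv2.imwrite(f"pics/{n}0.png",p);np.save(f"pics/{n}0.npy",d)
    print(imaging.camera_info(n))
E
```

```text
pics
{'clock': 0.0, 'qpos': array([-1.33419157,  0.52200672, -0.0363057 ,  1.59999452,  0.0212075 ,
        1.0211066 , -0.11280558]), 'qd': array([-0.00040345, -0.0011036 , -0.00180972,  0.00013504, -0.0019174 ,
        0.00132752,  0.00020294]), 'joint_efforts': array([ 1.68061797e-03, -9.27089810e+01,  1.98043115e+00, -3.69948828e+01,
        1.77950808e-02,  7.96183886e-03,  1.91962278e-05]), 'position': array([0.18869782, 0.59543864, 0.19283538]), 'tool_rot': array([-3.14046684e+00,  9.80221062e-05,  2.83475725e+00]), 'force': array([-0.67132654,  0.02102852, -0.74256162]), 'moment': array([ 0.00803303, -0.01993388,  0.02440381]), 'grip_width': 0.08520357548792275}
{'mtx': array([[440.33594444,   0.        , 314.64358638],
       [  0.        , 440.33594444, 236.51124662],
       [  0.        ,   0.        ,   1.        ]]), 'dist_coeffs': array([-0.00270084,  0.        ,  0.        ,  0.        ,  0.        ]), 'extrinsics': array([[-0.72502511, -0.40195746,  0.55925736,  0.11817195],
       [-0.68842523,  0.44681499, -0.57133796,  0.4288679 ],
       [-0.02023102, -0.79924124, -0.60066974,  0.59235267],
       [ 0.        ,  0.        ,  0.        ,  1.        ]])}
{'mtx': array([[494.07262646,   0.        , 322.07388057],
       [  0.        , 494.07262646, 247.17289141],
       [  0.        ,   0.        ,   1.        ]]), 'dist_coeffs': array([-0.08657946,  0.        ,  0.        ,  0.        ,  0.        ]), 'extrinsics': array([[ 0.00765882, -0.98939134,  0.1450728 ,  0.46579826],
       [-0.99995708, -0.00833421, -0.00404832, -0.06217987],
       [ 0.00521444, -0.14503557, -0.9894127 ,  1.09462174],
       [ 0.        ,  0.        ,  0.        ,  1.        ]])}
```

View pics/side0.png

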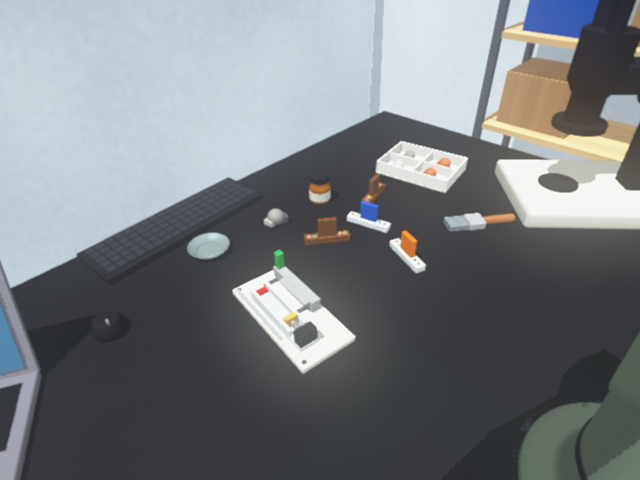

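View pics/top0.png

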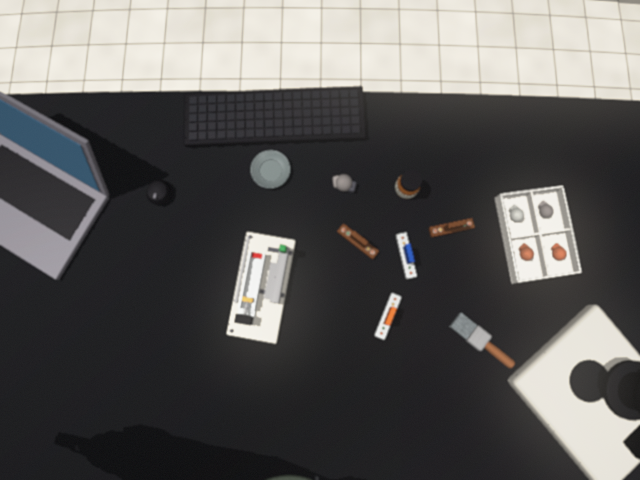

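The side view shows the blue-finned strip at (369,215), the orange one at (408,250) and brown look-alikes at (327,230) and (375,188). The holder is at (293,315). In the top view the blue strip is at (406,255), the orange at (388,316), brown at (358,240) and (452,228), and the holder at (262,288). The arm is out of view on the left. The blue one is the one meant, and I'll confirm that in a crop.

```bash
python3 - <<'E'
import cv2,numpy as np
t=cv2.imread("pics/top0.png");s=cv2.imread("pics/side0.png")
a=cv2.resize(t[225:350,215:305],None,fx=4.4,fy=4.4,interpolation=cv2.INTER_CUBIC)
b=cv2.resize(t[225:350,350:430],None,fx=4.4,fy=4.4,interpolation=cv2.INTER_CUBIC)
cv2.imwrite("pics/c1.png",np.hstack([a,b]))
a=cv2.resize(s[245:370,225:360],None,fx=4,fy=4,interpolation=cv2.INTER_CUBIC)
b=cv2.resize(s[190:315,340:400],None,fx=4,fy=4,interpolation=cv2.INTER_CUBIC)
cv2.imwrite("pics/c2.png",np.hstack([a,b]))
E
```

```text
(no output)
```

View pics/c1.png

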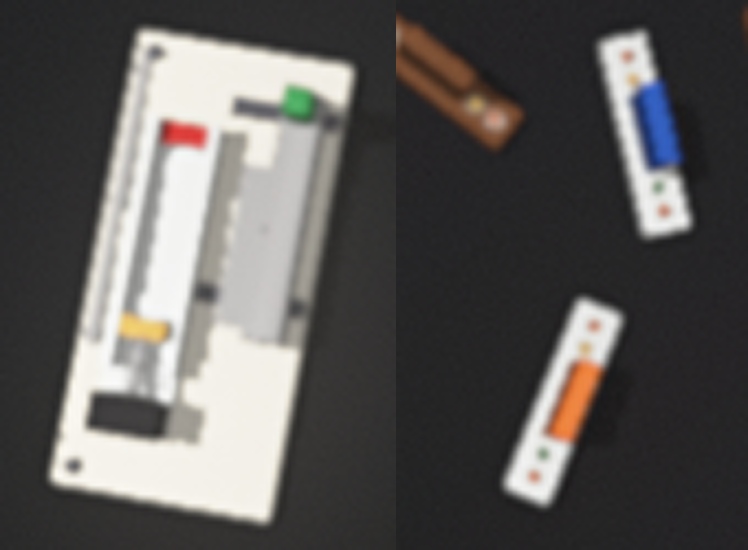

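View pics/c2.png

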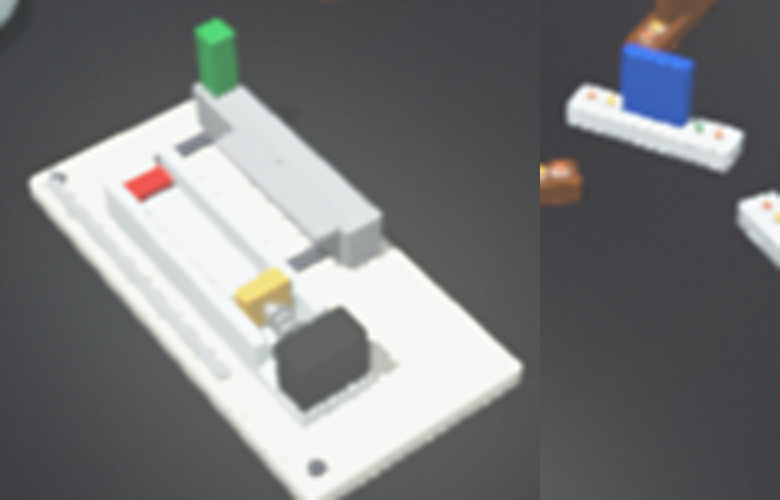

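Crops confirm it: the blue fin stands on a white bar with grains. The holder's red stop is at the top of the crop, and the follower and black housing are at the bottom. Measuring next.

```bash
cat > h.py <<'E'
import cv2,numpy as np
from workcell import imaging
def plane(n,uv,z):
    c=imaging.camera_info(n);uv=np.asarray(uv,float).reshape(-1,1,2)
    r=cv2.undistortPoints(uv,c["mtx"],c["dist_coeffs"]).reshape(-1,2)
    E=c["extrinsics"];d=np.c_[r,np.ones(len(r))]@E[:3,:3].T;o=E[:3,3]
    return (o+d*((np.reshape(z,-1)-o[2])/d[:,2])[:,None])
def proj(n,P):
    c=imaging.camera_info(n);W=np.linalg.inv(c["extrinsics"])
    rv,_=cv2.Rodrigues(W[:3,:3])
    return cv2.projectPoints(np.asarray(P,float).reshape(-1,1,3),rv,W[:3,3],c["mtx"],c["dist_coeffs"])[0].reshape(-1,2)
def tri(a,b):
    "two views -> point, gap"
    L=[]
    for n,uv in (("side",a),("top",b)):
        o=imaging.camera_info(n)["extrinsics"][:3,3];p=plane(n,uv,0)[0];d=p-o;L.append((o,d/np.linalg.norm(d)))
    A=sum(np.eye(3)-np.outer(d,d) for o,d in L);B=sum((np.eye(3)-np.outer(d,d))@o for o,d in L)
    p=np.linalg.solve(A,B);return p,[np.linalg.norm(np.cross(p-o,d)) for o,d in L]
def hsv(im):return cv2.cvtColor(im,cv2.COLOR_BGR2HSV)
R={"red":((0,130,90),(6,255,255)),"blue":((105,120,60),(130,255,255)),"green":((50,100,60),(85,255,255)),"orange":((6,170,120),(16,255,255)),"yellow":((17,90,120),(30,255,255))}
def mask(im,c,roi):
    m=cv2.inRange(hsv(im),*map(np.array,R[c]));z=np.zeros_like(m);x0,y0,x1,y1=roi;z[y0:y1,x0:x1]=m[y0:y1,x0:x1];return z
E
python3 - <<'E'
from h import *
ROI={"top":dict(h=(215,225,305,350),s=(385,225,430,290),o=(365,285,410,345)),"side":dict(h=(225,240,360,372),s=(340,192,398,238),o=(380,225,435,275))}
for n in("top","side"):
    im=cv2.imread(f"pics/{n}0.png")
    for c,r in(("red","h"),("yellow","h"),("green","h"),("blue","s")):
        m=mask(im,c,ROI[n][r]);cs,_=cv2.findContours(m,0,2);k=max(cs,key=cv2.contourArea)
        rc=cv2.minAreaRect(k);print(n,c,cv2.contourArea(k),np.round(cv2.boxPoints(rc),1).tolist())
    g=hsv(im)
    for r in"hs":
        x0,y0,x1,y1=ROI[n][r];z=np.zeros(g.shape[:2],np.uint8);z[y0:y1,x0:x1]=((g[...,2]>110)*255)[y0:y1,x0:x1]
        cs,_=cv2.findContours(z,0,2);k=max(cs,key=cv2.contourArea);k=cv2.convexHull(k)
        bp=cv2.boxPoints(cv2.minAreaRect(k))
        ap=cv2.approxPolyDP(k,3,True).reshape(-1,2)
        print(n,r,"box",np.round(bp,1).tolist(),"poly",ap.tolist())
        if n=="top":print(np.round(plane(n,bp,0.012 if r=="h" else .014),4).tolist())
E
```

```text
top red 21.5 [[251.6999969482422, 255.89999389648438], [252.1999969482422, 252.5], [260.5, 253.89999389648438], [259.8999938964844, 257.29998779296875]]
top yellow 32.0 [[241.60000610351562, 300.20001220703125], [243.10000610351562, 295.70001220703125], [252.6999969482422, 298.8999938964844], [251.1999969482422, 303.3999938964844]]
top green 22.0 [[280.0, 246.0], [285.0, 246.0], [285.0, 251.0], [280.0, 251.0]]
top blue 119.5 [[403.20001220703125, 244.6999969482422], [410.70001220703125, 242.8000030517578], [415.20001220703125, 260.70001220703125], [407.6000061035156, 262.6000061035156]]
top h box [[225.1999969482422, 334.5], [244.8000030517578, 229.89999389648438], [295.79998779296875, 239.5], [276.20001220703125, 344.1000061035156]] poly [[248, 231], [295, 241], [275, 343], [226, 333]]
[[0.4312, 0.1422, 0.012], [0.662, 0.106, 0.012], [0.6413, -0.0081, 0.012], [0.4121, 0.0309, 0.012]]
top s box [[394.8999938964844, 234.0], [407.29998779296875, 231.0], [418.0, 276.1000061035156], [405.6000061035156, 279.1000061035156]] poly [[404, 232], [416, 273], [410, 278], [405, 276], [396, 238]]

[... 425 characters left out ...]
035156, 325.3999938964844]]
side green 124.5 [[274.0, 267.0], [274.0, 249.0], [283.0, 249.0], [283.0, 267.0]]
side blue 264.5 [[357.0, 217.0], [360.29998779296875, 200.5], [379.5, 204.3000030517578], [376.20001220703125, 220.8000030517578]]
side h box [[228.8000030517578, 290.20001220703125], [278.6000061035156, 247.0], [357.20001220703125, 337.5], [307.29998779296875, 380.70001220703125]] poly [[278, 249], [355, 335], [352, 342], [307, 371], [296, 367], [232, 293]]
side s box [[344.70001220703125, 220.10000610351562], [355.29998779296875, 186.1999969482422], [398.5, 199.6999969482422], [387.8999938964844, 233.60000610351562]] poly [[369, 192], [377, 193], [390, 222], [386, 232], [346, 219]]
```

```bash
cat >> h.py <<'E'
from scipy.ndimage import map_coordinates
def edge(g,p0,p1,w=4,trim=.12,sign=0):
    "subpixel line fit near p0->p1: returns point,dir (max |gradient| along normal)"
    p0=np.array(p0,float);p1=np.array(p1,float);d=(p1-p0);L=np.linalg.norm(d);d/=L;nn=np.array([-d[1],d[0]])
    s=np.arange(-w,w+.01,.25);out=[]
    for t in np.linspace(trim*L,(1-trim)*L,int(L*(1-2*trim))+2):
        q=p0+d*t+s[:,None]*nn
        v=map_coordinates(g,[q[:,1],q[:,0]],order=1);gr=np.diff(v)
        gr=np.clip(gr*sign,0,None) if sign else abs(gr)
        i=gr.argmax();lo,hi=max(0,i-5),i+6;wt=gr[lo:hi]
        if wt.sum()<5:continue
        out.append(q[0]+nn*((((s[:-1]+.125)[lo:hi])*wt).sum()/wt.sum()-s[0]))
    out=np.array(out,np.float32)
    vx,vy,x,y=cv2.fitLine(out,cv2.DIST_HUBER,0,.01,.01).ravel()
    r=(out-[x,y])@[-vy,vx];return np.array([x,y]),np.array([vx,vy]),np.std(r)
def meet(a,b):
    t=np.linalg.solve(np.c_[a[1],-b[1]],b[0]-a[0]);return a[0]+a[1]*t[0]
def quad(g,P,**k):
    E=[edge(g,P[i],P[(i+1)%4],**k) for i in range(4)]
    return np.array([meet(E[i-1],E[i]) for i in range(4)]),[round(float(e[2]),2) for e in E]
E
python3 - <<'E'
from h import *
t=cv2.imread("pics/top0.png");g=cv2.cvtColor(t,6).astype(float)
c,r=quad(g,[(247,232),(295,240.5),(276,343),(227,334)]);print(c.round(2).tolist(),r)
H=plane("top",c,.012);print(H.round(4).tolist(),[np.linalg.norm(H[i]-H[i-1]).round(4) for i in range(4)])
for i in range(4):print(np.degrees(np.arctan2(*(H[i]-H[i-1])[1::-1])))
s=cv2.imread("pics/side0.png");gs=cv2.cvtColor(s,6).astype(float)
c,r=quad(gs,[(278,248.5),(354,336),(302,367),(232,292)]);print(c.round(2).tolist(),r)
H=plane("side",c,.012);print(H.round(4).tolist(),[np.linalg.norm(H[i]-H[i-1]).round(4) for i in range(4)])
for i in range(4):print(np.degrees(np.arctan2(*(H[i]-H[i-1])[1::-1])))
# strip
c,r=quad(g,[(396,234),(405.5,232),(416,276),(406,278.5)],w=3);print(c.round(2).tolist(),r)
H=plane("top",c,.014);print(H.round(4).tolist(),[np.linalg.norm(H[i]-H[i-1]).round(4) for i in range(4)],H.mean(0))
for i in range(4):print(np.degrees(np.arctan2(*(H[i]-H[i-1])[1::-1])))
for n,im in(("top",t),("side",s)):
    x=cv2.resize(im[225:350,215:305] if n=="top" else im[245:370,225:360],None,fx=6,fy=6,interpolation=0)
    cv2.imwrite(f"pics/n_{n}.png",x[:600] if n=="top" else x[:600,:800])
E
```

```text
[[245.7899932861328, 230.8800048828125], [295.489990234375, 239.4499969482422], [275.70001220703125, 343.5799865722656], [225.49000549316406, 334.30999755859375]] [0.11, 0.17, 0.11, 0.12]
[[0.6598, 0.1037, 0.012], [0.6414, -0.0075, 0.012], [0.4132, 0.032, 0.012], [0.4317, 0.1415, 0.012]] [np.float64(0.2312), np.float64(0.1126), np.float64(0.2316), np.float64(0.111)]
-9.410899951014766
-99.4110153609306
170.19355257402296
80.39172205343192
[[277.1199951171875, 254.16000366210938], [355.7300109863281, 339.1700134277344], [300.489990234375, 370.9599914550781], [232.4600067138672, 293.3599853515625]] [0.74, 0.25, 0.13, 1.2]
[[0.6746, -0.0262, 0.012], [0.4109, 0.038, 0.012], [0.4343, 0.1451, 0.012], [0.6509, 0.1096, 0.012]] [np.float64(0.1378), np.float64(0.2714), np.float64(0.1097), np.float64(0.2195)]
-80.13427252012616
166.33012980281723
77.64928722923274
-9.30390698790909
[[395.1400146484375, 234.07000732421875], [407.3399963378906, 231.11000061035156], [416.42999267578125, 276.1099853515625], [405.80999755859375, 278.8999938964844]] [0.13, 0.63, 0.09, 0.28]
[[0.6551, -0.229, 0.014], [0.662, -0.2564, 0.014], [0.5616, -0.2748, 0.014], [0.5553, -0.2512, 0.014]] [np.float64(0.1022), np.float64(0.0283), np.float64(0.1021), np.float64(0.0244)] [ 0.60850873 -0.25285347  0.014     ]
12.564009437561142
-75.77930720975301
-169.60384724988376
104.96583977011174
```

View pics/n_top.png

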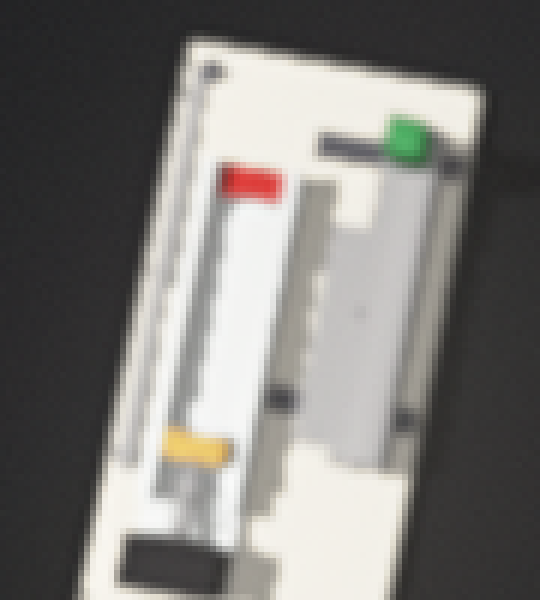

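View pics/n_side.png

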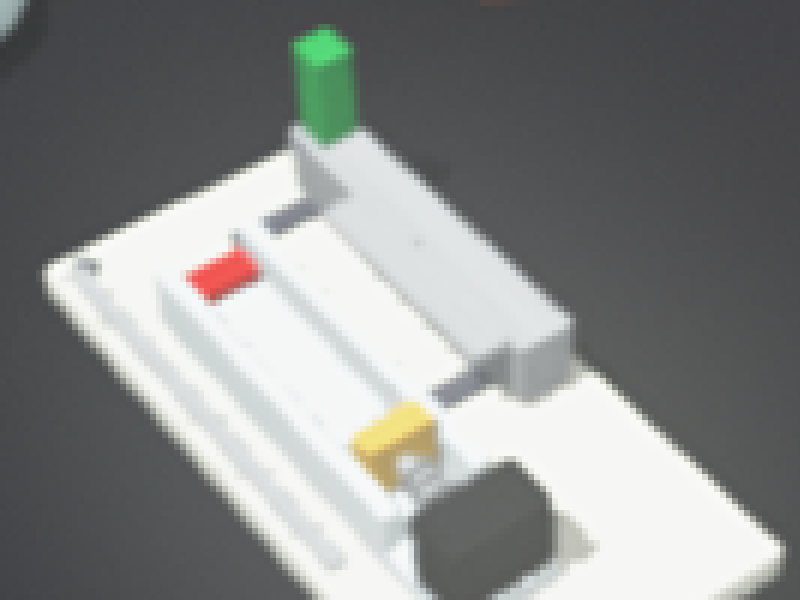

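```bash
python3 - <<'E'
from h import *
yaw=np.radians(170.4);X=np.array([np.cos(yaw),np.sin(yaw)]);Y=np.array([-X[1],X[0]])
C=np.array([.53653,.06743])
hx=lambda P:np.array([(P[:2]-C)@X,(P[:2]-C)@Y])*1000
t=cv2.imread("pics/top0.png");s=cv2.imread("pics/side0.png")
def sat(im):
    f=im.astype(float);return f.max(2)-f.min(2)
T=sat(t);S=sat(s)
o=np.array([215,225]);f=lambda *p:[o+(np.array(q)+.0)/6-.42 for q in p]
def E(G,P,Q,**k):
    e=edge(G,P,Q,trim=.2,w=2.5,**k);return e
# top red quad (zoom px): TL(222,165) TR(285,172) BR(280,203) BL(220,197)
def q(G,n,P,zs):
    P=f(*P);es=[E(G,P[i],P[(i+1)%4]) for i in range(4)]
    for i,(e,z) in enumerate(zip(es,zs)):
        m=e[0];print(n,i,m.round(2),"sd",round(e[2],2),"hx,hy",hx(plane(n,m,z)[0]).round(1))
print("red top edges: back,right,front,left")
q(T,"top",[(222,167),(285,174),(279,203),(218,197)],[.027,.035,.027,.027])
print("yellow top: front,right,back,left")
q(T,"top",[(165,428),(230,440),(226,468),(162,455)],[.0425]*4)
print("green top: back,right,front,left")
q(T,"top",[(390,118),(432,124),(425,160),(386,155)],[.076]*4)
o=np.array([225,245])
print("side red: back, left, front")
q(S,"side",[(190,275),(238,250),(258,272),(210,302)],[.027]*4)
print("side yellow top")
q(S,"side",[(352,440),(408,402),(436,420),(380,456)],[.0425]*4)
print("side green top")
q(S,"side",[(292,42),(322,27),(354,44),(324,62)],[.076]*4)
E
```

```text
red top edges: back,right,front,left
top 0 [256.85 252.84] sd 0.09 hx,hy [-69.7 -20.2]
top 1 [261.16 255.91] sd 0.08 hx,hy [-63.9  -8.5]
top 2 [256.04 257.47] sd 0.1 hx,hy [-59.4 -19.9]
top 3 [251.65 254.97] sd 0.05 hx,hy [-63.1 -30.5]
yellow top: front,right,back,left
top 0 [247.47 297.05] sd 0.19 hx,hy [ 28.6 -19.3]
top 1 [252.32 300.21] sd 0.14 hx,hy [33.3 -7.9]
top 2 [246.87 301.71] sd 0.09 hx,hy [ 38.5 -18.7]
top 3 [241.9  298.17] sd 0.09 hx,hy [ 33.  -30.5]
green top: back,right,front,left
top 0 [283.01 245.24] sd 0.05 hx,hy [-89.6  37.9]
top 1 [285.34 248.12] sd 0.08 hx,hy [-84.5  43.8]
top 2 [282.12 251.17] sd 0.09 hx,hy [-77.   38.4]
top 3 [279.33 247.34] sd 0.19 hx,hy [-83.9  31.2]
side red: back, left, front
side 0 [260.11 288.06] sd 0.04 hx,hy [-71.5 -19.1]
side 1 [266.31 287.72] sd 0.06 hx,hy [-65.1  -9.5]
side 2 [263.61 292.47] sd 0.05 hx,hy [-57.5 -20.1]
side 3 [257.62 292.88] sd 0.02 hx,hy [-63.3 -29.4]
side yellow top
side 0 [287.74 314.49] sd 0.12 hx,hy [ 27.6 -23.1]
side 1 [295.1 312.8] sd 0.06 hx,hy [ 32.  -11.1]
side 2 [292.88 318.05] sd 0.53 hx,hy [ 39.5 -20.9]
side 3 [284.68 320.81] sd 0.06 hx,hy [ 36.2 -35.1]
side green top
side 0 [275.81 250.46] sd 0.04 hx,hy [-93.6  34.1]
side 1 [280.87 250.57] sd 0.08 hx,hy [-87.4  41.4]
side 2 [281.44 254.01] sd 0.1 hx,hy [-78.2  36.6]
side 3 [275.69 253.82] sd 1.08 hx,hy [-85.3  28.5]
```

```bash
python3 - <<'E'
from h import *
t=cv2.imread("pics/top0.png");s=cv2.imread("pics/side0.png")
b=lambda im:im[...,0].astype(float)-im[...,2]
c,r=quad(b(t),[(403,244),(411,242),(415.5,261),(408,263)],w=2.5,trim=.15);H=plane("top",c,.056)
print("top fin",c.round(1).tolist(),r,H.mean(0).round(4),[(np.linalg.norm(H[i]-H[i-1])*1e3).round(1) for i in range(4)],[np.degrees(np.arctan2(*(H[i]-H[i-1])[1::-1])).round(1) for i in range(4)])
x=s[195:240,340:400];x=cv2.resize(x,None,fx=12,fy=12,interpolation=0);cv2.imwrite("pics/fin.png",x)
g=cv2.cvtColor(t,6).astype(float)
e=[edge(g,(395.1,234.1),(405.8,278.9),w=2.5,trim=.08,sign=sg) for sg in(1,-1)]
for k in e:
  P=plane("top",[k[0]-20*k[1],k[0]+20*k[1]],.014);d=P[1]-P[0];print("long",np.degrees(np.arctan2(d[1],d[0])),k[2],P)
f=[edge(g,(395.1,234.1),(406,231.4),w=2.5),edge(g,(405.8,278.9),(416.4,276.1),w=2.5)]
for k in f:print("end",plane("top",k[0],.014)[0].round(4),k[2])
E
```

```text
top fin [[404.1000061035156, 244.5], [410.1000061035156, 242.60000610351562], [414.6000061035156, 261.1000061035156], [407.5, 262.70001220703125]] [0.36, 0.1, 0.17, 0.44] [ 0.6078 -0.2517  0.056 ] [np.float64(39.6), np.float64(13.7), np.float64(40.6), np.float64(15.7)] [np.float64(9.5), np.float64(-72.1), np.float64(-167.5), np.float64(103.1)]
long -150.8891613702073 0.0 [[ 0.65027459 -0.22245622  0.014     ]
 [ 0.57307002 -0.26544686  0.014     ]]
long -167.52065670838857 0.3044528 [[ 0.65675252 -0.22898188  0.014     ]
 [ 0.56995284 -0.24819207  0.014     ]]
end [ 0.6582 -0.2411  0.014 ] 0.1474206
end [ 0.5585 -0.2629  0.014 ] 0.09604568
```

View pics/fin.png

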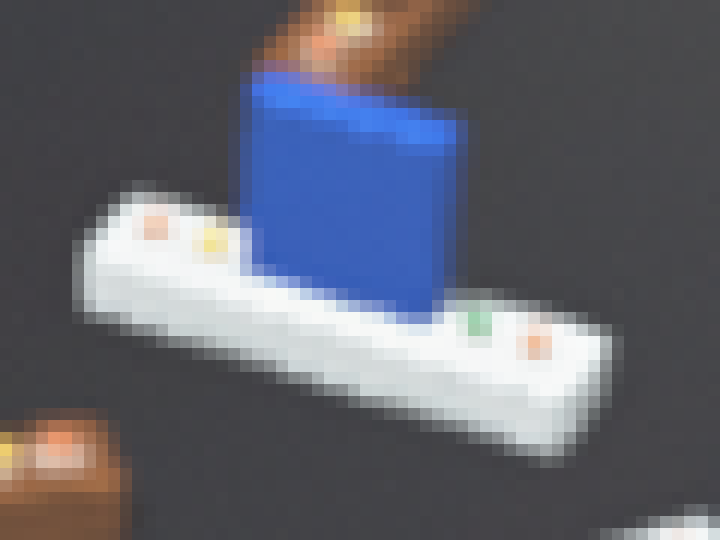

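Strip is at about (0.608, -0.252) with yaw 0.218. The channel's yaw is about -0.168 mod π. Moving in above the strip with the jaws part-open, since the brown strips are close on both sides.

```bash
cat >> h.py <<'E'
from scipy.spatial.transform import Rotation as Ro
def go(x,y,z,yaw,roll=np.pi,pitch=0.):
    from workcell import telemetry
    s=telemetry.observe();A=Ro.from_euler("xyz",s["tool_rot"]);B=Ro.from_euler("xyz",[roll,pitch,yaw])
    print("now",s["clock"],s["position"].round(4),s["tool_rot"].round(4),"F",s["force"].round(2),"w",round(s["grip_width"],4))
    print("shift",A.inv().apply(np.array([x,y,z])-s["position"]).round(4).tolist(),"turn",(A.inv()*B).as_rotvec().round(4).tolist())
E
python3 -c "
from h import *
go(.608,-.252,.13,.218)"
```

```text
now 0.1 [0.1887 0.5955 0.1929] [-3.1406e+00  1.0000e-04  2.8348e+00] F [-0.19  0.35 -0.54] w 0.0856
shift [-0.6557, -0.6812, 0.0636] turn [-0.0003, 0.0013, 2.6168]
```

Request:
{"api": "carry_out", "payload": {
  "series": [
    [-0.656,-0.681,0.0,0,0,2.617,130],
    [-0.656,-0.681,0.0,0,0,2.617,130],
    [-0.656,-0.681,0.0,0,0,2.617,130],
    [-0.656,-0.681,0.0,0,0,2.617,130],
    [-0.656,-0.681,0.0,0,0,2.617,130],
    [-0.656,-0.681,0.0,0,0,2.617,130],
    [-0.656,-0.681,0.0,0,0,2.617,130],
    [-0.656,-0.681,0.0,0,0,2.617,130],
    [-0.656,-0.681,0.0,0,0,2.617,130],
    [-0.656,-0.681,0.0,0,0,2.617,130]
  ],
  "force": 40
}}

```text
clock: 1.35
position: [0.4667, 0.034, 0.1935]
tool_rot: [3.141, -0.0, 0.954]
force: [1.8, 0.6, -0.2]
grip_width: 0.0415
```

```bash
python3 -c "
from h import *
go(.608,-.252,.13,.218)
from workcell import telemetry
print(telemetry.observe()['qpos'])"
```

```text
now 1.35 [0.4667 0.034  0.1935] [ 3.1415e+00 -5.0000e-04  9.5410e-01] F [ 1.77  0.57 -0.17] w 0.0415
shift [-0.1516, 0.2806, 0.0635] turn [-0.0001, -0.0005, 0.7361]
[-0.66087594  0.31200603  0.57680112  2.02012724 -0.22133634  0.86923054
 -0.57897361]
```

Request:
{"api": "carry_out", "payload": {
  "series": [
    [-0.152,0.281,0.063,0,0,0.736,130],
    [-0.152,0.281,0.063,0,0,0.736,130],
    [-0.152,0.281,0.063,0,0,0.736,130],
    [-0.152,0.281,0.063,0,0,0.736,130],
    [-0.152,0.281,0.063,0,0,0.736,130],
    [-0.152,0.281,0.063,0,0,0.736,130],
    [-0.152,0.281,0.063,0,0,0.736,130],
    [-0.152,0.281,0.063,0,0,0.736,130]
  ]
}}

```text
clock: 2.35
position: [0.6091, -0.2484, 0.1306]
tool_rot: [-3.141, -0.0, 0.225]
force: [0.6, 0.6, -0.1]
grip_width: 0.0419
```

```bash
python3 - <<'E'
from h import *
go(.608,-.252,.075,.218)
for n in ("side","top"):
    p,d=imaging.grab_frame(n);cv2.imwrite(f"pics/{n}1.png",p)
a=cv2.resize(cv2.imread("pics/side1.png")[120:280,300:460],None,fx=2.5,fy=2.5)
b=cv2.resize(cv2.imread("pics/top1.png")[180:340,330:490],None,fx=2.5,fy=2.5)
cv2.imwrite("pics/v1.png",np.hstack([a,b]))
E
```

```text
now 2.35 [ 0.6091 -0.2484  0.1306] [-3.1408e+00 -3.0000e-04  2.2500e-01] F [ 0.63  0.62 -0.11] w 0.0419
shift [-0.0019, 0.0034, 0.0556] turn [-0.0008, -0.0003, 0.007]
```

View pics/v1.png

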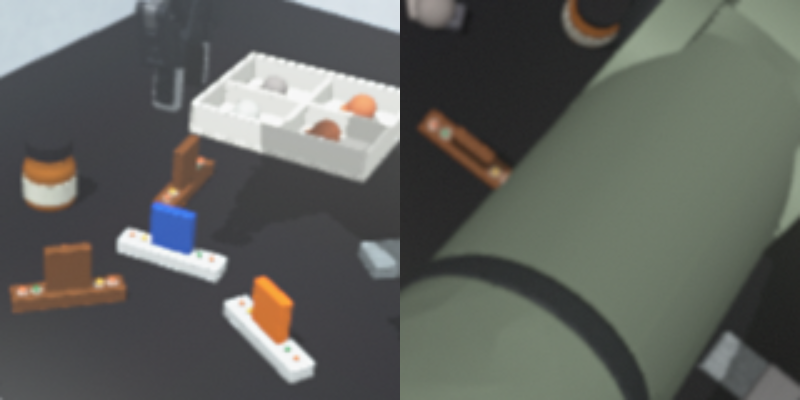

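The side view shows the gripper at about (368,148), directly above the blue fin at (369,211). The arm hides it in the top view. Descending.

Request:
{"api": "carry_out", "payload": {
  "series": [
    [0,0,0.028,0,0,0,130],
    [0,0,0.028,0,0,0,130],
    [0,0,0.028,0,0,0,130]
  ]
}}

```text
clock: 2.82
position: [0.6094, -0.2497, 0.1034]
tool_rot: [3.141, -0.001, 0.224]
force: [0.2, -0.3, 0.4]
grip_width: 0.042
```

```bash
python3 - <<'E'
from h import *
go(.608,-.252,.021,.218)
p,d=imaging.grab_frame("side");cv2.imwrite("pics/v2.png",cv2.resize(p[120:260,300:440],None,fx=4,fy=4))
E
```

```text
now 2.825 [ 0.6094 -0.2497  0.1034] [ 3.1412e+00 -6.0000e-04  2.2430e-01] F [ 0.2  -0.25  0.35] w 0.042
shift [-0.002, 0.0019, 0.0824] turn [0.0004, -0.0006, 0.0063]
```

View pics/v2.png

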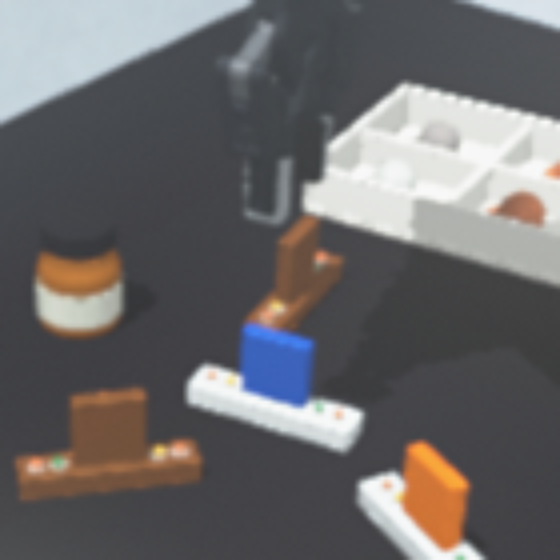

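Request:
{"api": "carry_out", "payload": {
  "series": [
    [-0.001,0.002,0.03,0,0,0.004,130],
    [-0.001,0.002,0.06,0,0,0.004,130],
    [-0.001,0.002,0.075,0,0,0.004,130],
    [-0.001,0.002,0.082,0,0,0.004,130],
    [-0.001,0.002,0.082,0,0,0.004,130],
    [-0.001,0.002,0.082,0,0,0.004,130]
  ]
}}

```text
clock: 3.62
position: [0.6091, -0.2524, 0.0214]
tool_rot: [3.141, -0.001, 0.22]
force: [0.2, 0.6, 0.6]
grip_width: 0.0416
```

```bash
python3 - <<'E'
from h import *
go(.608,-.252,.021,.218)
p,d=imaging.grab_frame("side");cv2.imwrite("pics/v3.png",cv2.resize(p[150:250,310:430],None,fx=6,fy=6))
E
```

```text
now 3.625 [ 0.6091 -0.2524  0.0214] [ 3.1409e+00 -1.0000e-03  2.1980e-01] F [0.21 0.64 0.56] w 0.0416
shift [-0.001, -0.0006, 0.0004] turn [0.0007, -0.001, 0.0018]
```

View pics/v3.png

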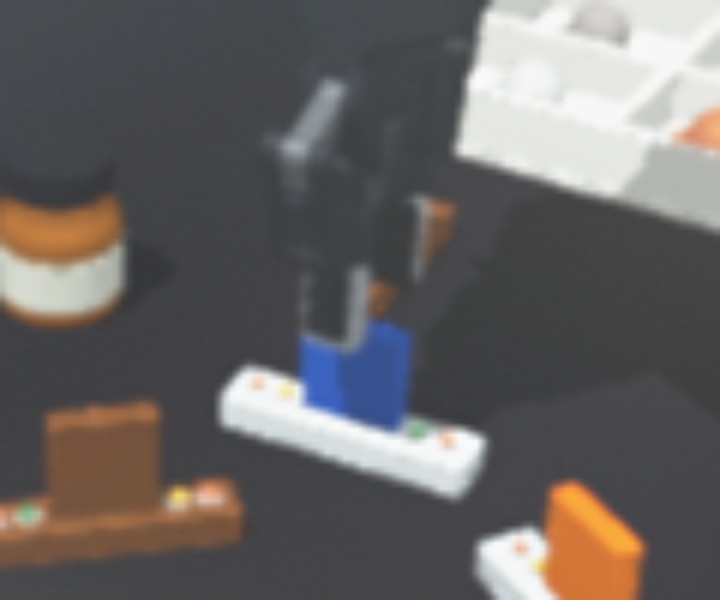

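Request:
{"api": "carry_out", "payload": {
  "series": [
    [0,0,0,0,0,0,255],
    [0,0,0,0,0,0,255],
    [0,0,0,0,0,0,255],
    [0,0,0,0,0,0,255],
    [0,0,0,0,0,0,255],
    [0,0,-0.02,0,0,0,255],
    [0,0,-0.05,0,0,0,255],
    [0,0,-0.08,0,0,0,255],
    [0,0,-0.09,0,0,0,255],
    [0,0,-0.09,0,0,0,255]
  ],
  "force": 60
}}

```text
clock: 4.92
position: [0.6089, -0.2521, 0.1112]
tool_rot: [3.141, -0.001, 0.22]
force: [0.1, 0.5, -0.6]
grip_width: -0.0001
```

```bash
python3 - <<'E'
from h import *
# target: strip centre over channel at base-frame x=(28.3+16-50-?) 
yaw=np.radians(170.4);X=np.array([np.cos(yaw),np.sin(yaw)]);Y=np.array([-X[1],X[0]]);C=np.array([.53653,.06743])
for x in(-28,-21.7,-5.7):print(x,(C+X*x/1e3-Y*.0197).round(4))
P=C-X*.028-Y*.0197
go(P[0],P[1],.12,-.1676)
p,d=imaging.grab_frame("side");cv2.imwrite("pics/v4.png",cv2.resize(p[100:250,300:440],None,fx=4,fy=4))
E
```

```text
-28 [0.5674 0.0822]
-21.7 [0.5612 0.0832]
-5.7 [0.5454 0.0859]
now 4.925 [ 0.6089 -0.2521  0.1112] [ 3.1412e+00 -1.1000e-03  2.1990e-01] F [ 0.07  0.47 -0.62] w -0.0001
shift [0.0325, -0.3353, -0.0089] turn [0.0002, -0.0012, 0.3875]
```

View pics/v4.png

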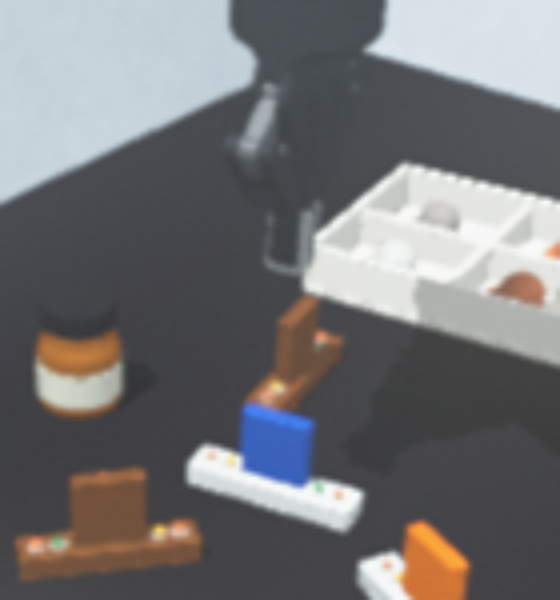

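Missed: the jaws shut to 0 and the strip didn't move. Checking the true fingertip position in camera coordinates.

```bash
python3 - <<'E'
from h import *
from workcell import telemetry
s=telemetry.observe();print(s["position"],s["clock"])
print("proj tcp side",proj("side",s["position"]),"top",proj("top",s["position"]))
p,d=imaging.grab_frame("side")
E=imaging.camera_info("side")["extrinsics"]
def P3(u,v):
    a=plane("side",(u,v),0)[0];o=E[:3,3];dd=a-o;k=E[:3,2]@dd;return o+dd*d[v,u]/k
for uv in [(371,160),(371,164),(371,166),(368,164),(374,164),(369,215),(365,210),(374,213),(352,216),(386,225),(300,290)]:print(uv,d[uv[1],uv[0]],P3(*uv).round(4))
E
```

```text
[ 0.60850142 -0.25189157  0.11028699] 4.975
proj tcp side [[371.44292836 182.91233083]] top [[413.95300648 248.7343875 ]]
(371, 160) 0.906558 [ 0.6044 -0.2394  0.1714]
(371, 164) 0.9118978 [ 0.6039 -0.2396  0.1623]
(371, 166) 0.9145868 [ 0.6037 -0.2397  0.1577]
(368, 164) 0.91646564 [ 0.6109 -0.2386  0.1602]
(374, 164) 0.9141828 [ 0.6006 -0.2456  0.1611]
(369, 215) 0.99673086 [ 0.606  -0.2471  0.0301]
(365, 210) 0.9951769 [ 0.6163 -0.2448  0.0402]
(374, 213) 0.98603505 [ 0.5944 -0.2495  0.0395]
(352, 216) 1.0283358 [ 0.6493 -0.2401  0.0112]
(386, 225) 0.99144346 [ 0.5666 -0.2598  0.0143]
(300, 290) 0.7933545 [0.5423 0.0368 0.0393]
```

```bash
python3 - <<'E'
from h import *
p,d=imaging.grab_frame("side");E=imaging.camera_info("side")["extrinsics"]
for u in (368,371,374):
  for v in range(158,184,2):
    a=plane("side",(u,v),0)[0];o=E[:3,3];dd=a-o;k=E[:3,2]@dd
    print(u,v,p[v,u],(o+dd*d[v,u]/k).round(3))
cv2.imwrite("pics/v5.png",cv2.convertScaleAbs(cv2.resize(p[60:200,320:430],None,fx=5,fy=5,interpolation=2)[:600],alpha=2.5,beta=0))
E
```

```text
368 158 [87 85 80] [ 0.611 -0.237  0.175]
368 160 [78 75 72] [ 0.61  -0.237  0.17 ]
368 162 [78 76 72] [ 0.61  -0.237  0.166]
368 164 [72 70 66] [ 0.611 -0.239  0.16 ]
368 166 [120 117 111] [ 0.612 -0.24   0.155]
368 168 [112 109 105] [ 0.779 -0.467  0.   ]
368 170 [74 70 68] [ 0.77  -0.456  0.002]
368 172 [74 70 69] [ 0.763 -0.447  0.001]
368 174 [74 70 68] [ 0.756 -0.437  0.002]
368 176 [74 70 69] [ 0.749 -0.429  0.002]
368 178 [75 71 69] [ 0.741 -0.419  0.002]
368 180 [74 71 73] [ 0.738 -0.414 -0.   ]
368 182 [74 71 73] [ 0.731 -0.406 -0.001]
371 158 [70 68 64] [ 0.604 -0.238  0.177]
371 160 [72 69 66] [ 0.606 -0.241  0.17 ]
371 162 [70 68 64] [ 0.604 -0.24   0.167]
371 164 [70 68 65] [ 0.604 -0.239  0.163]
371 166 [80 78 74] [ 0.603 -0.239  0.158]
371 168 [125 122 116] [ 0.608 -0.246  0.149]
371 170 [74 70 69] [ 0.764 -0.462  0.001]
371 172 [74 70 69] [ 0.758 -0.455 -0.   ]
371 174 [75 71 69] [ 0.748 -0.441  0.003]
371 176 [74 71 70] [ 0.743 -0.435  0.001]
371 178 [ 74  87 114] [ 0.738 -0.428 -0.   ]
371 180 [ 75 106 155] [ 0.672 -0.337  0.058]
371 182 [ 66  87 120] [ 0.671 -0.336  0.053]
374 158 [90 87 83] [ 0.6   -0.244  0.176]
374 160 [96 93 88] [ 0.602 -0.247  0.169]
374 162 [96 94 89] [ 0.601 -0.246  0.165]
374 164 [98 95 91] [ 0.601 -0.246  0.161]
374 166 [111 108 103] [ 0.604 -0.25   0.153]
374 168 [133 130 123] [ 0.6   -0.246  0.152]
374 170 [81 78 76] [ 0.758 -0.468  0.001]
374 172 [74 72 70] [ 0.753 -0.461 -0.001]
374 174 [75 77 86] [ 0.743 -0.447  0.002]
374 176 [ 76 103 146] [ 0.679 -0.359  0.056]
374 178 [ 76 111 164] [ 0.673 -0.351  0.057]
374 180 [ 69  94 134] [ 0.667 -0.343  0.057]
374 182 [ 64  80 106] [ 0.668 -0.345  0.05 ]
```

View pics/v5.png

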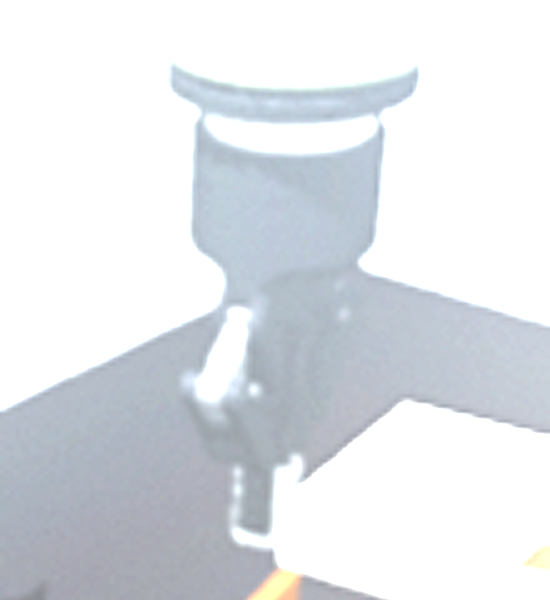

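The physical fingertips are at z ≈ 0.151 while telemetry says 0.110, so the real tip is about 41 mm above the reported TCP and x, y agree. I'll account for this by going to reported z ≈ -0.017, watching the force.

Request:
{"api": "carry_out", "payload": {
  "series": [
    [0,0,0.0,0,0,0,130],
    [0,0,0.03,0,0,0,130],
    [0,0,0.06,0,0,0,130],
    [0,0,0.085,0,0,0,130],
    [0,0,0.1,0,0,0,130],
    [0,0,0.108,0,0,0,130],
    [0,0,0.11,0,0,0,130],
    [0,0,0.11,0,0,0,130]
  ]
}}

```text
clock: 6.08
position: [0.6089, -0.2524, 0.001]
tool_rot: [3.141, -0.001, 0.22]
force: [0.1, -1.0, 0.1]
grip_width: 0.0419
```

```bash
python3 - <<'E'
from h import *
go(.607,-.252,-.017,.218)
p,d=imaging.grab_frame("side");cv2.imwrite("pics/v6.png",cv2.resize(p[150:250,310:430],None,fx=6,fy=6))
E
```

```text
now 6.075 [ 0.6089 -0.2524  0.001 ] [ 3.1411e+00 -6.0000e-04  2.1970e-01] F [ 0.12 -1.    0.08] w 0.0419
shift [-0.0018, -0.0008, 0.018] turn [0.0005, -0.0006, 0.0017]
```

View pics/v6.png

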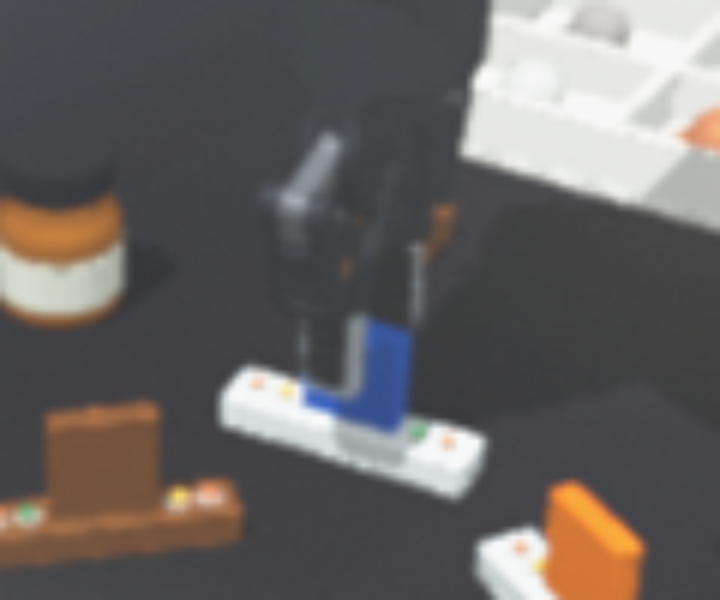

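The fingers now straddle the blue fin. Lowering a bit more and closing.

Request:
{"api": "carry_out", "payload": {
  "series": [
    [-0.002,0,0.01,0,0,0,130],
    [-0.002,0,0.018,0,0,0,130],
    [-0.002,0,0.018,0,0,0,130],
    [-0.002,0,0.018,0,0,0,255],
    [-0.002,0,0.018,0,0,0,255],
    [-0.002,0,0.018,0,0,0,255],
    [-0.002,0,0.018,0,0,0,255],
    [-0.002,0,0.018,0,0,0,255]
  ],
  "force": 60
}}

```text
clock: 7.12
position: [0.6068, -0.2526, -0.0174]
tool_rot: [3.141, -0.0, 0.22]
force: [-0.4, 0.1, 3.9]
grip_width: 0.0091
```

```bash
python3 - <<'E'
from h import *
go(.607,-.252,-.017,.218)
E
```

```text
now 7.125 [ 0.6068 -0.2526 -0.0174] [ 3.1414e+00 -3.0000e-04  2.1980e-01] F [-0.4   0.08  3.88] w 0.0091
shift [0.0003, -0.0005, -0.0004] turn [0.0002, -0.0003, 0.0018]
```

Request:
{"api": "carry_out", "payload": {
  "series": [
    [0,0,-0.01,0,0,0,255],
    [0,0,-0.04,0,0,0,255],
    [0,0,-0.07,0,0,0,255],
    [0,0,-0.095,0,0,0,255],
    [0,0,-0.1,0,0,0,255],
    [0,0,-0.1,0,0,0,255]
  ]
}}

```text
clock: 7.88
position: [0.6066, -0.2524, 0.0822]
tool_rot: [-3.141, -0.0, 0.22]
force: [0.4, 0.6, -1.0]
grip_width: 0.009
```

```bash
python3 - <<'E'
from h import *
go(.5674,.0822,.083,-.1676)
p,d=imaging.grab_frame("side");cv2.imwrite("pics/v7.png",cv2.resize(p[100:250,300:440],None,fx=4,fy=4))
E
```

```text
now 7.875 [ 0.6066 -0.2524  0.0822] [-3.1414 -0.      0.2199] F [ 0.44  0.59 -1.  ] w 0.009
shift [0.0348, -0.3351, -0.0007] turn [-0.0002, 0.0, 0.3875]
```

View pics/v7.png

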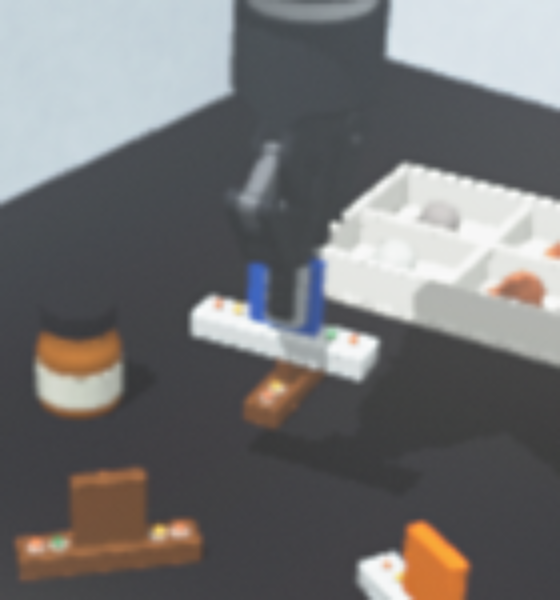

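The strip is held level and centred on the pads. Moving above the channel, staying 6 mm short of the follower.

Request:
{"api": "carry_out", "payload": {
  "series": [
    [0.035,-0.335,0.0,0,0,0.388,255],
    [0.035,-0.335,0.0,0,0,0.388,255],
    [0.035,-0.335,0.0,0,0,0.388,255],
    [0.035,-0.335,0.0,0,0,0.388,255],
    [0.035,-0.335,0.0,0,0,0.388,255],
    [0.035,-0.335,0.0,0,0,0.388,255],
    [0.035,-0.335,0.0,0,0,0.388,255],
    [0.035,-0.335,0.0,0,0,0.388,255],
    [0.035,-0.335,0.0,0,0,0.388,255],
    [0.035,-0.335,0.0,0,0,0.388,255]
  ]
}}

```text
clock: 9.18
position: [0.5678, 0.0811, 0.0824]
tool_rot: [3.141, 0.0, -0.17]
force: [0.2, -0.3, -1.3]
grip_width: 0.0091
```

```bash
python3 - <<'E'
from h import *
go(.5674,.0822,.033,-.1676)
for n in("side","top"):
    p,d=imaging.grab_frame(n);cv2.imwrite(f"pics/{n}8.png",p);np.save(f"pics/{n}8.npy",d)
a=cv2.resize(cv2.imread("pics/side8.png")[220:370,220:360],None,fx=2.8,fy=2.8)
b=cv2.resize(cv2.imread("pics/top8.png")[210:360,200:340],None,fx=2.8,fy=2.8)
cv2.imwrite("pics/v8.png",np.hstack([a,b]))
E
```

```text
now 9.175 [0.5678 0.0811 0.0824] [ 3.1414  0.     -0.1696] F [ 0.19 -0.31 -1.31] w 0.0091
shift [-0.0006, -0.001, 0.0494] turn [0.0002, 0.0, -0.002]
```

View pics/v8.png

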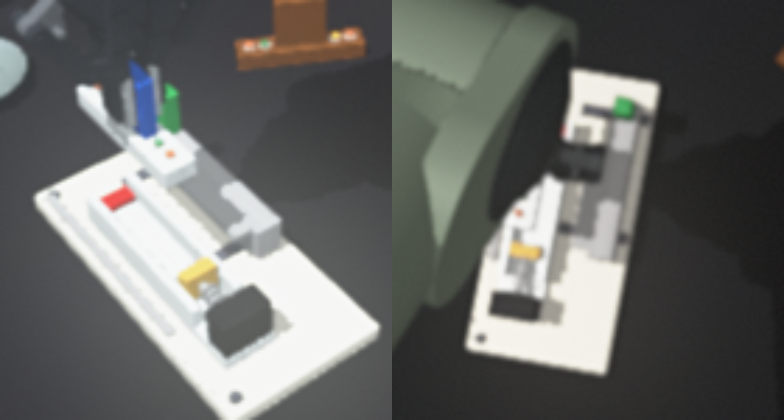

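```bash
python3 - <<'E'
from h import *
s=cv2.imread("pics/side8.png");t=cv2.imread("pics/top8.png")
yw=-.1696;x=np.array([np.cos(yw),np.sin(yw),0]);y=np.array([-x[1],x[0],0]);c=np.array([.5678,.0811,.0998])
P=[c-x*.05+y*.011*a+np.array([0,0,.014*b]) for a,b in((1,1),(-1,1),(1,0),(-1,0))]
print("pred side (front L top,R top,L bot,R bot; L=+worldy)",proj("side",P).round(1).tolist());print("top",proj("top",P).round(1).tolist())
cv2.imwrite("pics/v9.png",cv2.resize(s[235:300,240:310],None,fx=9,fy=9,interpolation=0)[:600])
cv2.imwrite("pics/v10.png",cv2.resize(t[260:320,225:290],None,fx=9,fy=9,interpolation=0)[:600])
E
```

```text
pred side (front L top,R top,L bot,R bot; L=+worldy) [[279.6, 283.1], [291.0, 277.3], [280.1, 289.5], [291.4, 283.7]]
top [[237.8, 290.9], [248.7, 292.9], [239.0, 291.3], [249.6, 293.3]]
```

View pics/v9.png

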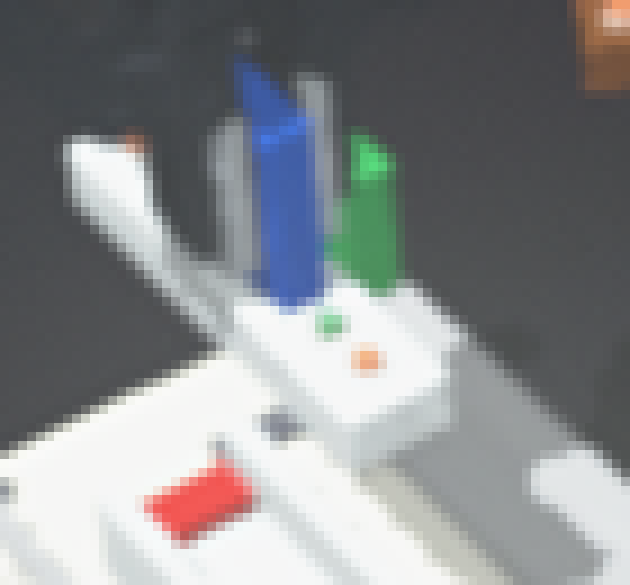

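View pics/v10.png

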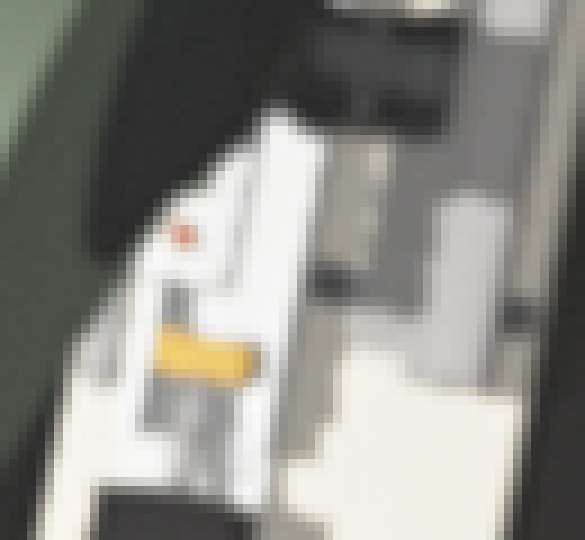

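```bash
python3 - <<'E'
from h import *
s=cv2.imread("pics/side8.png").astype(float);t=cv2.imread("pics/top8.png").astype(float)
gs=s.mean(2);gt=t.mean(2)
# print gray rows around bar front in top
for v in(282,284,286,288):print(v,"u246..258",t[v,244:258].mean(1).round(0).astype(int).tolist())
for u in(247,248,249):print(u,"v286..298",t[284:300,u].mean(1).round(0).astype(int).tolist())
pt={"Rt":((289.5,275.4),(250.3,291.2))}
for k,(a,b) in pt.items():print(k,tri(a,b))
yw=-.1696;x=np.array([np.cos(yw),np.sin(yw),0]);y=np.array([-x[1],x[0],0]);c=np.array([.5678,.0811,.0998])
print("pred",c-x*.05-y*.011+[0,0,.014])
# green grains / orange grain nearest in both views (bar top)
print("orange grain",tri((240+368/9-.5,235+360/9-.5),(225+182/9-.5,260+236/9-.5)))
# stop & follower via tri from earlier centroids of edges
for nm,a,b in(("stopfront",(263.61,292.47),(256.04,257.47)),("folfront",(287.74,314.49),(247.47,297.05)),("handle",(278.5,252.3),(282.4,248.2))):print(nm,tri(a,b))
E
```

```text
282 u246..258 [164, 210, 233, 238, 240, 242, 240, 225, 210, 229, 243, 244, 244, 245]
284 u246..258 [207, 217, 229, 240, 244, 242, 235, 216, 216, 237, 244, 244, 244, 244]
286 u246..258 [192, 165, 187, 225, 241, 241, 227, 206, 224, 241, 244, 244, 245, 244]
288 u246..258 [239, 235, 237, 240, 242, 240, 224, 216, 234, 244, 245, 244, 245, 240]
247 v286..298 [240, 231, 225, 231, 240, 244, 242, 229, 224, 235, 240, 239, 230, 209, 191, 185]
248 v286..298 [244, 243, 241, 241, 242, 243, 240, 230, 231, 243, 247, 246, 239, 220, 197, 185]
249 v286..298 [242, 242, 241, 241, 240, 236, 228, 219, 227, 242, 246, 246, 243, 226, 199, 184]
Rt (array([0.52098208, 0.07632402, 0.113607  ]), [np.float64(0.0011292056846186511), np.float64(0.001129205684618723)])
pred [0.51666071 0.07869723 0.1138    ]
orange grain (array([0.53129814, 0.08707646, 0.1165241 ]), [np.float64(0.000800969963055649), np.float64(0.0008009699630556036)])
stopfront (array([0.59826734, 0.07702306, 0.02546432]), [np.float64(0.0005064047908680122), np.float64(0.0005064047908680865)])
folfront (array([0.51300812, 0.09271813, 0.04072735]), [np.float64(0.0017887255523766393), np.float64(0.0017887255523766007)])
handle (array([0.61365954, 0.01756026, 0.07607934]), [np.float64(0.001853755075431582), np.float64(0.0018537550754317502)])
```

Camera triangulation puts the bar about 2.6 mm off the channel centreline towards -y, and 4.6 mm further back along x than telemetry implies. Correcting laterally and lowering to just above the walls for a closer look.

Request:
{"api": "carry_out", "payload": {
  "series": [
    [0,-0.0026,0.02,0,0,-0.002,255],
    [0,-0.0026,0.04,0,0,-0.002,255],
    [0,-0.0026,0.054,0,0,-0.002,255],
    [0,-0.0026,0.054,0,0,-0.002,255],
    [0,-0.0026,0.054,0,0,-0.002,255],
    [0,-0.0026,0.054,0,0,-0.002,255]
  ]
}}

```text
clock: 10.02
position: [0.5686, 0.0846, 0.0289]
tool_rot: [-3.141, -0.001, -0.166]
force: [0.9, 0.1, -0.6]
grip_width: 0.0093
```

```bash
python3 - <<'E'
from h import *
go(.5674,.0822,.033,-.1676)
for n in("side","top"):
    p,d=imaging.grab_frame(n);cv2.imwrite(f"pics/{n}9.png",p)
s=cv2.imread("pics/side9.png");t=cv2.imread("pics/top9.png")
cv2.imwrite("pics/v11.png",cv2.resize(s[250:325,240:325],None,fx=8,fy=8,interpolation=0)[:600])
cv2.imwrite("pics/v12.png",cv2.resize(t[260:325,225:290],None,fx=9,fy=9,interpolation=0)[:600])
E
```

```text
now 10.025 [0.5686 0.0846 0.0289] [-3.1413e+00 -8.0000e-04 -1.6620e-01] F [ 0.89  0.11 -0.61] w 0.0093
shift [-0.0007, 0.0026, -0.0041] turn [-0.0003, -0.0008, 0.0014]
```

View pics/v11.png

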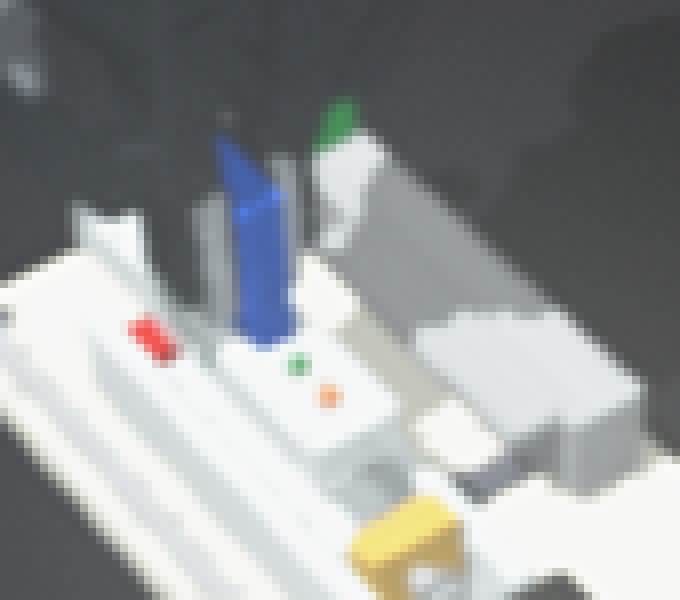

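View pics/v12.png

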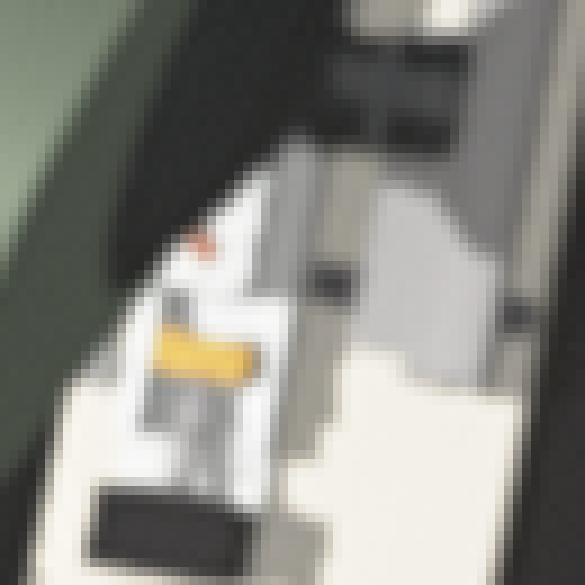

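```bash
python3 - <<'E'
from h import *
yaw=np.radians(170.4);X=np.array([np.cos(yaw),np.sin(yaw)]);Y=np.array([-X[1],X[0]]);C=np.array([.53653,.06743])
hx=lambda P:(np.array([(P[:2]-C)@X,(P[:2]-C)@Y])*1000).round(1)
s=cv2.imread("pics/side9.png");t=cv2.imread("pics/top9.png")
gs=s.astype(float).mean(2);gt=t.astype(float).mean(2)
z=.0463+.014
for nm,uv in(("Lt",(279.5,306.7)),("Rt",(289.5,299.7))):print("side",nm,hx(plane("side",uv,z)[0]))
e=edge(gs,(279.5,306.7),(289.5,299.7),w=2,sign=0);print("front top edge",e,hx(plane("side",e[0],z)[0]))
e=edge(gs,(268,291.5),(279.5,306.7),w=1.6);print("L top edge",e,hx(plane("side",e[0],z)[0]))
e=edge(gs,(278,291),(289.5,299.7),w=1.6);print("R top edge",e,hx(plane("side",e[0],z)[0]))
for v in(281,283,285,287,289,291,293,295):print(v,"u250..",t[v,249:264].mean(1).round(0).astype(int).tolist())
e=edge(gt,(255,280),(253.5,291),w=2,sign=0);print("top R edge",e,hx(plane("top",e[0],z)[0]),hx(plane("top",e[0],z-.014)[0]))
E
```

```text
side Lt [ 19.  -32.7]
side Rt [ 15.8 -10.4]
front top edge (array([284.4245 , 303.73923], dtype=float32), array([ 0.87331086, -0.4871633 ], dtype=float32), np.float32(0.07818029)) [ 18.4 -22.4]
L top edge (array([273.94745, 299.7983 ], dtype=float32), array([0.45760798, 0.8891541 ], dtype=float32), np.float32(0.4989701)) [ -0.2 -31.3]
R top edge (array([284.86874, 295.35742], dtype=float32), array([0.7445034, 0.6676187], dtype=float32), np.float32(0.10149115)) [  2.3 -10.8]
281 u250.. [59, 104, 164, 212, 221, 188, 152, 150, 155, 154, 143, 132, 138, 150, 153]
283 u250.. [165, 212, 237, 241, 228, 172, 146, 154, 156, 150, 137, 133, 145, 152, 153]
285 u250.. [237, 245, 244, 239, 214, 163, 150, 156, 155, 145, 133, 137, 148, 154, 153]
287 u250.. [217, 238, 242, 229, 179, 147, 151, 158, 154, 142, 132, 140, 148, 152, 153]
289 u250.. [238, 244, 243, 227, 170, 149, 156, 157, 150, 134, 114, 107, 107, 114, 120]
291 u250.. [243, 241, 231, 194, 155, 150, 157, 156, 144, 121, 98, 78, 68, 68, 82]
293 u250.. [237, 232, 226, 220, 219, 222, 221, 208, 173, 136, 122, 118, 109, 102, 111]
295 u250.. [246, 245, 245, 245, 246, 247, 247, 234, 182, 143, 148, 152, 151, 153, 163]
top R edge (array([253.28137, 285.36792], dtype=float32), array([ 0.17991571, -0.98368204], dtype=float32), np.float32(0.0534841)) [ 2.8 -9.3] [  2.1 -11.4]
```

```bash
python3 - <<'E'
from h import *
yaw=np.radians(170.4);X=np.array([np.cos(yaw),np.sin(yaw)]);Y=np.array([-X[1],X[0]]);C=np.array([.53653,.06743])
hx=lambda P:(np.array([(P[:2]-C)@X,(P[:2]-C)@Y])*1000).round(1)
s=cv2.imread("pics/side9.png")
for uv in((283.5,317.9),(293.3,311.7),(297,314.3)):print(hx(plane("side",uv,.0425)[0]))
s0=cv2.imread("pics/side0.png");g=s0.astype(float).mean(2)
# wall edges in side0 : zoom n_side (6x, off 225,245): near wall outer top (165,280)->(395,520); near wall inner top ; far wall inner top (250,255)->(395,400)
f=lambda x,y:(225+x/6-.5,245+y/6-.5)
for nm,a,b in(("near outer",f(165,290),f(385,510)),("far top",f(262,248),f(400,392)),):
    e=edge(g,a,b,w=2);print(nm,e[2],e[0],hx(plane("side",e[0],.035)[0]),hx(plane("side",e[0]+e[1]*15,.035)[0]))
n=f(200,300);m=f(300,400)
for q in((n),(m)):
  u,v=np.round(q).astype(int);print(u,v,s0[v,u-8:u+24].astype(int).mean(1).round(0).astype(int).tolist())
cv2.imwrite("pics/w.png",cv2.convertScaleAbs(cv2.resize(s0[275:330,243:305],None,fx=10,fy=10,interpolation=0),alpha=2.2,beta=-330))
E
```

```text
[ 29.6 -33.1]
[ 28.1 -12.1]
[ 36.8 -10.6]
near outer 0.87427896 [267.47864 309.00537] [-10.8 -40.1] [ 21.4 -40. ]
far top 0.06689926 [278.502   297.06528] [-23.5  -9. ] [ 9.7 -8.8]
258 294 [244, 227, 214, 221, 238, 245, 247, 247, 223, 158, 119, 133, 179, 220, 244, 248, 247, 247, 247, 246, 246, 240, 225, 215, 214, 223, 238, 245, 246, 245, 245, 246]
274 311 [213, 214, 215, 224, 239, 246, 247, 244, 240, 244, 246, 246, 246, 246, 246, 246, 246, 246, 246, 247, 247, 244, 231, 219, 216, 219, 231, 238, 241, 245, 239, 205]
```

View pics/w.png

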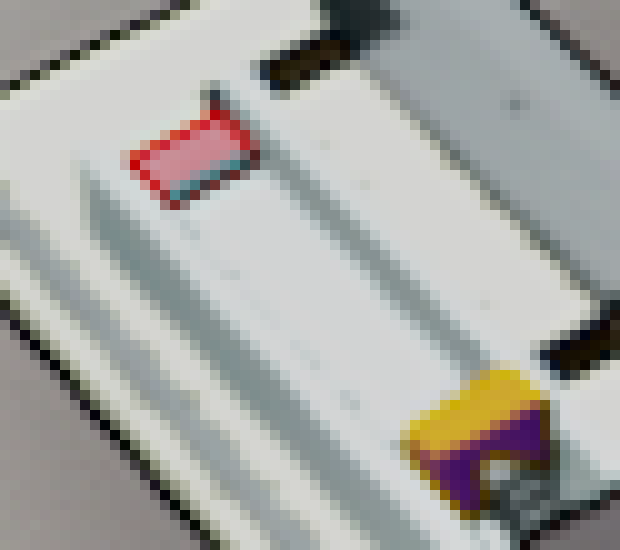

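Request:
{"api": "carry_out", "payload": {
  "series": [
    [0,0,0.005,0,0,0,255],
    [0,0,0.01,0,0,0,255],
    [0,0,0.01,0,0,0,255],
    [0,0,0.01,0,0,0,255]
  ]
}}

```text
clock: 10.62
position: [0.5682, 0.0845, 0.0184]
tool_rot: [3.141, 0.0, -0.166]
force: [-0.2, -0.5, -0.8]
grip_width: 0.0091
```

```bash
python3 - <<'E'
from h import *
go(.5674,.0822,.033,-.1676)
for n in("side","top"):
    p,d=imaging.grab_frame(n);cv2.imwrite(f"pics/{n}10.png",p)
s=cv2.imread("pics/side10.png");t=cv2.imread("pics/top10.png")
a=cv2.resize(s[275:335,250:312],None,fx=10,fy=10,interpolation=2);cv2.imwrite("pics/v13.png",cv2.convertScaleAbs(a,alpha=2.2,beta=-330))
a=cv2.resize(t[270:330,228:288],None,fx=10,fy=10,interpolation=2);cv2.imwrite("pics/v14.png",cv2.convertScaleAbs(a,alpha=1.6,beta=-160))
E
```

```text
now 10.625 [0.5682 0.0845 0.0184] [ 3.1414  0.     -0.1663] F [-0.23 -0.45 -0.79] w 0.0091
shift [-0.0004, 0.0024, -0.0146] turn [0.0002, 0.0, 0.0013]
```

View pics/v13.png

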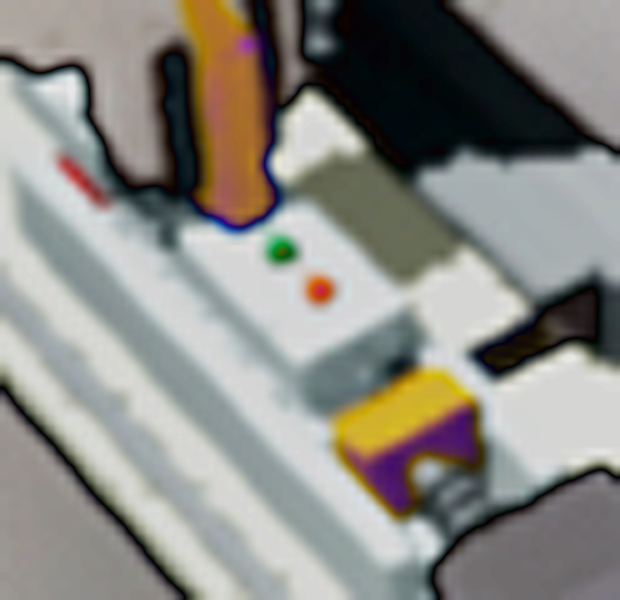

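View pics/v14.png

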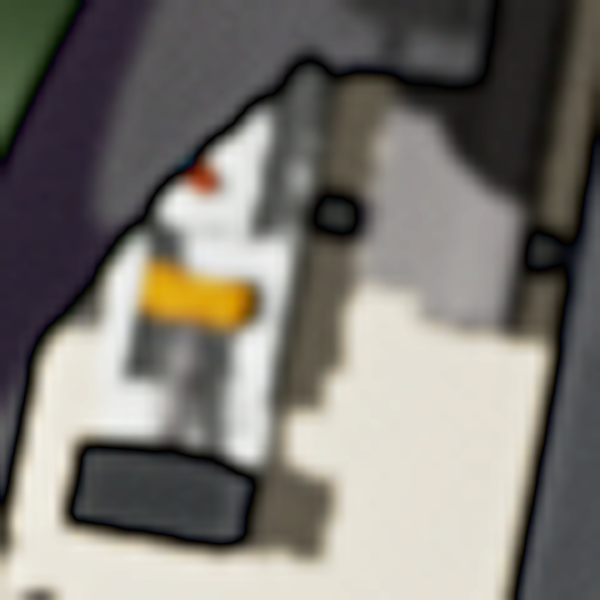

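Side and top crops both show the bar in line with the follower to about 0.5 mm. Entering the channel between the walls, then advancing towards the follower.

Request:
{"api": "carry_out", "payload": {
  "series": [
    [0,0,0.003,0,0,0,255],
    [0,0,0.007,0,0,0,255],
    [0,0,0.007,0,0,0,255],
    [-0.002,0,0.007,0,0,0,255],
    [-0.004,0,0.007,0,0,0,255],
    [-0.006,0,0.007,0,0,0,255],
    [-0.006,0,0.007,0,0,0,255]
  ]
}}

```text
clock: 11.6
position: [0.5622, 0.0856, 0.0115]
tool_rot: [-3.141, -0.0, -0.166]
force: [-0.3, 0.5, -1.8]
grip_width: 0.0092
```

```bash
python3 - <<'E'
from h import *
go(.5674,.0822,.033,-.1676)
p,d=imaging.grab_frame("side");a=cv2.resize(p[275:335,250:312],None,fx=10,fy=10,interpolation=2);cv2.imwrite("pics/v15.png",cv2.convertScaleAbs(a,alpha=2.2,beta=-330))
E
```

```text
now 11.6 [0.5622 0.0856 0.0115] [-3.1415 -0.     -0.1662] F [-0.25  0.53 -1.8 ] w 0.0092
shift [0.0057, 0.0025, -0.0215] turn [-0.0001, -0.0, 0.0014]
```

View pics/v15.png

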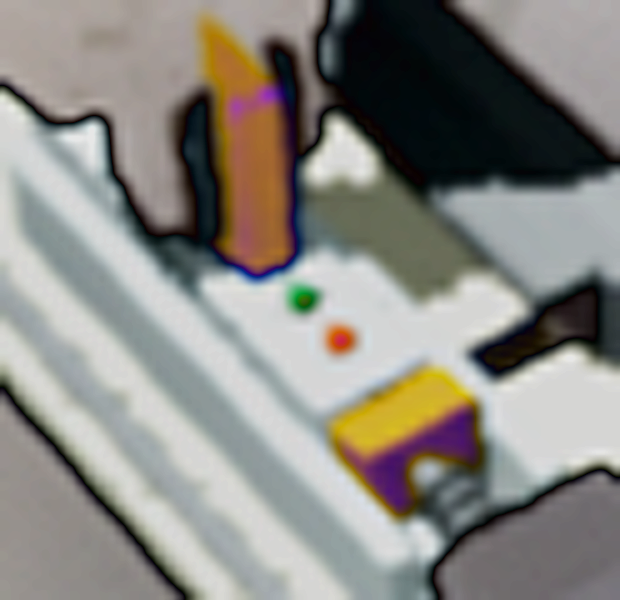

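No side forces, and the bar sits in line between the walls with about 3 mm left to the follower. Feeling for contact.

Request:
{"api": "carry_out", "payload": {
  "series": [
    [-0.001,0,0,0,0,0,255],
    [-0.002,0,0,0,0,0,255],
    [-0.002,0,0,0,0,0,255]
  ]
}}

```text
clock: 12.02
position: [0.5603, 0.0859, 0.0114]
tool_rot: [3.142, 0.0, -0.166]
force: [0.3, 0.5, -1.1]
grip_width: 0.0094
```

Request:
{"api": "carry_out", "payload": {
  "series": [
    [-0.001,0,0,0,0,0,255],
    [-0.001,0,0,0,0,0,255]
  ]
}}

```text
clock: 12.28
position: [0.5593, 0.086, 0.0114]
tool_rot: [-3.142, -0.0, -0.166]
force: [-0.1, -0.3, -1.0]
grip_width: 0.0093
```

Request:
{"api": "carry_out", "payload": {
  "series": [
    [-0.001,0,0,0,0,0,255],
    [-0.001,0,0,0,0,0,255]
  ]
}}

```text
clock: 12.52
position: [0.5587, 0.0861, 0.0115]
tool_rot: [3.142, -0.001, -0.166]
force: [2.9, -0.7, -0.8]
grip_width: 0.0094
```

Request:
{"api": "carry_out", "payload": {
  "series": [
    [-0.001,0,0,0,0,0,255],
    [-0.001,0,0,0,0,0,255]
  ]
}}

```text
clock: 12.78
position: [0.5574, 0.0863, 0.0115]
tool_rot: [-3.142, -0.0, -0.166]
force: [3.1, -0.6, -1.0]
grip_width: 0.009
```

Request:
{"api": "carry_out", "payload": {
  "series": [
    [-0.001,0,0,0,0,0,255],
    [-0.001,0,0,0,0,0,255]
  ]
}}

```text
clock: 13.02
position: [0.5564, 0.0865, 0.0115]
tool_rot: [-3.142, -0.0, -0.166]
force: [3.6, -1.4, -0.0]
grip_width: 0.0095
```

Contact was felt at TCP x ≈ 0.5589 (a 3 N step), so 16 mm of compression means TCP x ≈ 0.543. Pushing slowly.

Request:
{"api": "carry_out", "payload": {
  "series": [
    [-0.0015,0,0,0,0,0,255],
    [-0.003,0,0,0,0,0,255],
    [-0.0045,0,0,0,0,0,255],
    [-0.006,0,0,0,0,0,255],
    [-0.0075,0,0,0,0,0,255],
    [-0.009,0,0,0,0,0,255],
    [-0.009,0,0,0,0,0,255]
  ]
}}

```text
clock: 13.9
position: [0.5478, 0.088, 0.0115]
tool_rot: [3.142, -0.001, -0.166]
force: [6.9, -1.5, -1.4]
grip_width: 0.0093
```

```bash
python3 - <<'E'
from h import *
go(.5431,.0887,.0115,-.1676)
for n in("side","top"):
    p,d=imaging.grab_frame(n);cv2.imwrite(f"pics/{n}16.png",p)
s=cv2.imread("pics/side16.png");t=cv2.imread("pics/top16.png")
a=cv2.resize(s[265:335,245:315],None,fx=8,fy=8,interpolation=2);b=cv2.resize(t[230:330,228:258],None,fx=5.6,fy=5.6,interpolation=2)
cv2.imwrite("pics/v16.png",np.hstack([a,b]))
E
```

```text
now 13.9 [0.5478 0.088  0.0115] [ 3.1416e+00 -9.0000e-04 -1.6630e-01] F [ 6.89 -1.52 -1.35] w 0.0093
shift [-0.0048, 0.0, 0.0] turn [0.0, -0.0009, 0.0013]
```

View pics/v16.png

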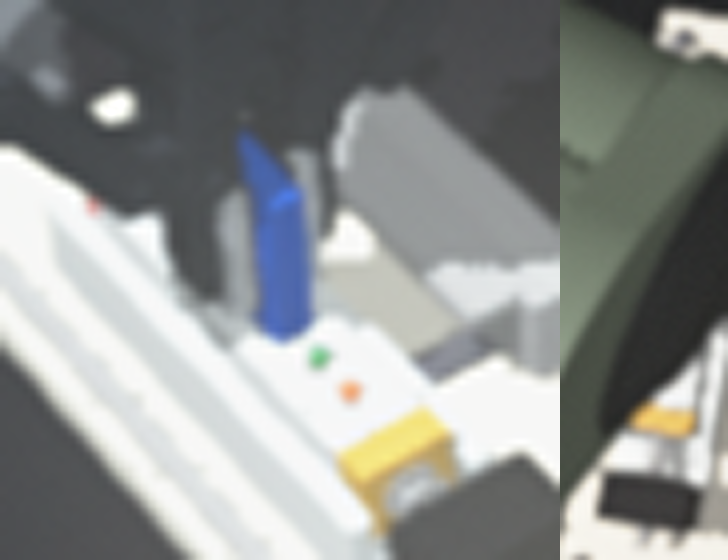

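Request:
{"api": "carry_out", "payload": {
  "series": [
    [-0.0015,0,0,0,0,0,255],
    [-0.003,0,0,0,0,0,255],
    [-0.0042,0,0,0,0,0,255],
    [-0.0042,0,0,0,0,0,255],
    [-0.0042,0,0,0,0,0,255]
  ]
}}

```text
clock: 14.62
position: [0.544, 0.0886, 0.0116]
tool_rot: [3.142, -0.001, -0.166]
force: [7.7, -2.5, -0.8]
grip_width: 0.0093
```

Request:
{"api": "carry_out", "payload": {
  "series": [
    [0,0,0.001,0,0,0,255],
    [0,0,0.002,0,0,0,255],
    [0,0,0.003,0,0,0,255],
    [0,0,0.003,0,0,0,255]
  ]
}}

```text
clock: 15.12
position: [0.5442, 0.0886, 0.0088]
tool_rot: [-3.141, -0.002, -0.166]
force: [7.3, -1.1, 2.6]
grip_width: 0.0092
```

Request:
{"api": "carry_out", "payload": {
  "series": [
    [0,0,0.001,0,0,0,255],
    [0,0,0.0015,0,0,0,255]
  ]
}}

```text
clock: 15.38
position: [0.5442, 0.0886, 0.0073]
tool_rot: [-3.141, -0.002, -0.166]
force: [7.1, -1.4, 3.1]
grip_width: 0.0093
```

```bash
python3 - <<'E'
from h import *
go(.544,.0887,.0115,-.1663)
p,d=imaging.grab_frame("side");cv2.imwrite("pics/v17.png",cv2.resize(p[255:335,235:315],None,fx=7,fy=7,interpolation=2))
E
```

```text
now 15.375 [0.5442 0.0886 0.0073] [-3.1415e+00 -1.8000e-03 -1.6640e-01] F [ 7.14 -1.38  3.13] w 0.0093
shift [-0.0002, -0.0001, -0.0042] turn [-0.0001, -0.0018, -0.0001]
```

View pics/v17.png

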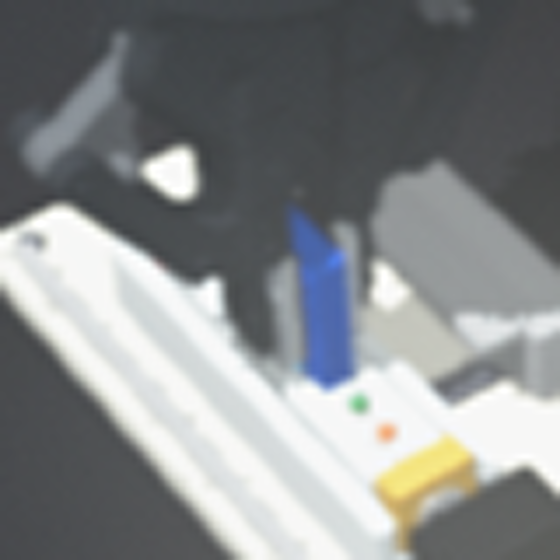

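The force stays constant, which is friction on the follower rather than the stop. The underside is already below the stop's top. Continuing down.

Request:
{"api": "carry_out", "payload": {
  "series": [
    [0,0,0.001,0,0,0,255],
    [0,0,0.002,0,0,0,255],
    [0,0,0.003,0,0,0,255]
  ]
}}

```text
clock: 15.8
position: [0.5443, 0.0886, 0.0043]
tool_rot: [-3.141, -0.002, -0.166]
force: [7.6, -1.0, 2.4]
grip_width: 0.0093
```

Request:
{"api": "carry_out", "payload": {
  "series": [
    [0,0,0.0006,0,0,0,255],
    [0,0,0.0006,0,0,0,255]
  ]
}}

```text
clock: 16.05
position: [0.5442, 0.0885, 0.0037]
tool_rot: [-3.141, -0.002, -0.166]
force: [8.5, -1.2, 1.7]
grip_width: 0.0092
```

Request:
{"api": "carry_out", "payload": {
  "series": [
    [0,0,0.0006,0,0,0,255],
    [0,0,0.0006,0,0,0,255]
  ]
}}

```text
clock: 16.3
position: [0.5442, 0.0886, 0.0031]
tool_rot: [-3.141, -0.002, -0.166]
force: [7.1, -1.2, 2.0]
grip_width: 0.0094
```

Request:
{"api": "carry_out", "payload": {
  "series": [
    [0,0,0.0005,0,0,0,255],
    [0,0,0.0005,0,0,0,255]
  ]
}}

```text
clock: 16.55
position: [0.5443, 0.0886, 0.0027]
tool_rot: [-3.141, -0.002, -0.166]
force: [7.2, -1.4, 2.9]
grip_width: 0.0095
```

Request:
{"api": "carry_out", "payload": {
  "series": [
    [0,0,0.0004,0,0,0,255],
    [0,0,0.0004,0,0,0,255]
  ]
}}

```text
clock: 16.8
position: [0.5444, 0.0886, 0.0025]
tool_rot: [-3.141, -0.002, -0.167]
force: [5.8, -0.5, 10.9]
grip_width: 0.0092
```

Floor reached (Fz 10.9 N). Easing the vertical load and guiding the strip back gently towards the stop.

Request:
{"api": "carry_out", "payload": {
  "series": [
    [0,0,-0.0003,0,0,0,255],
    [0.0005,0,-0.0003,0,0,0,255],
    [0.001,0,-0.0003,0,0,0,255],
    [0.001,0,-0.0003,0,0,0,255]
  ]
}}

```text
clock: 17.3
position: [0.5448, 0.0885, 0.0026]
tool_rot: [-3.141, -0.001, -0.166]
force: [4.9, -0.8, 6.8]
grip_width: 0.0093
```

Request:
{"api": "carry_out", "payload": {
  "series": [
    [0.0004,0,0,0,0,0,255],
    [0.0004,0,0,0,0,0,255]
  ]
}}

```text
clock: 17.55
position: [0.5451, 0.0884, 0.0026]
tool_rot: [-3.141, -0.001, -0.166]
force: [3.7, -1.0, 7.2]
grip_width: 0.0093
```

Request:
{"api": "carry_out", "payload": {
  "series": [
    [0.0004,0,0,0,0,0,255],
    [0.0004,0,0,0,0,0,255]
  ]
}}

```text
clock: 17.8
position: [0.5455, 0.0884, 0.0025]
tool_rot: [-3.141, -0.001, -0.166]
force: [2.8, -0.4, 7.7]
grip_width: 0.0093
```

Request:
{"api": "carry_out", "payload": {
  "series": [
    [0.0005,0,0,0,0,0,255],
    [0.0005,0,0,0,0,0,255]
  ]
}}

```text
clock: 18.05
position: [0.5459, 0.0883, 0.0025]
tool_rot: [-3.141, -0.001, -0.166]
force: [3.5, -0.8, 8.5]
grip_width: 0.0093
```

Request:
{"api": "carry_out", "payload": {
  "series": [
    [0.0005,0,0,0,0,0,255],
    [0.0005,0,0,0,0,0,255]
  ]
}}

```text
clock: 18.3
position: [0.5464, 0.0882, 0.0026]
tool_rot: [-3.141, -0.001, -0.166]
force: [2.9, -0.3, 7.7]
grip_width: 0.0092
```

```bash
python3 - <<'E'
from h import *
go(.544,.0887,.0115,-.1663)
p,d=imaging.grab_frame("side");cv2.imwrite("pics/v18.png",cv2.resize(p[255:335,235:315],None,fx=7,fy=7,interpolation=2))
E
```

```text
now 18.3 [0.5464 0.0882 0.0026] [-3.1412e+00 -7.0000e-04 -1.6640e-01] F [ 2.95 -0.33  7.7 ] w 0.0092
shift [-0.0025, -0.0001, -0.0089] turn [-0.0004, -0.0007, -0.0001]
```

View pics/v18.png

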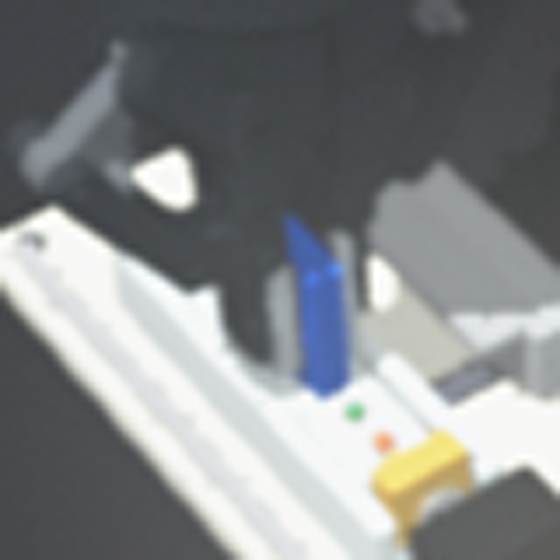

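Request:
{"api": "carry_out", "payload": {
  "series": [
    [0.0005,0,0,0,0,0,255],
    [0.0005,0,0,0,0,0,255]
  ]
}}

```text
clock: 18.6
position: [0.5464, 0.0882, 0.0025]
tool_rot: [-3.141, 0.0, -0.166]
force: [-0.1, -0.5, 13.3]
grip_width: 0.0093
```

Request:
{"api": "carry_out", "payload": {
  "series": [
    [0.0005,0,0,0,0,0,255],
    [0.0005,0,0,0,0,0,255]
  ]
}}

```text
clock: 18.85
position: [0.5464, 0.0883, 0.0025]
tool_rot: [-3.141, 0.001, -0.166]
force: [-3.4, 0.3, 16.3]
grip_width: 0.009
```

Seated against the stop (Fx dropped, then reversed). Relaxing the command slightly and releasing.

Request:
{"api": "carry_out", "payload": {
  "series": [
    [-0.0008,0,-0.0004,0,0,0,255],
    [-0.0008,0,-0.0004,0,0,0,255]
  ],
  "force": 20
}}

```text
clock: 19.1
position: [0.5464, 0.0882, 0.0026]
tool_rot: [-3.142, -0.0, -0.166]
force: [3.7, -0.8, 3.4]
grip_width: 0.0093
```

Request:
{"api": "carry_out", "payload": {
  "series": [
    [0,0,0,0,0,0,175],
    [0,0,0,0,0,0,175],
    [0,0,0,0,0,0,175],
    [0,0,-0.005,0,0,0,175],
    [0,0,-0.02,0,0,0,175],
    [0,0,-0.045,0,0,0,175],
    [0,0,-0.08,0,0,0,175],
    [0,0,-0.1,0,0,0,175],
    [0,0,-0.1,0,0,0,175]
  ]
}}

```text
clock: 20.23
position: [0.5469, 0.0886, 0.1039]
tool_rot: [-3.14, -0.002, -0.166]
force: [0.7, -0.2, -0.7]
grip_width: 0.0269
```

```bash
python3 - <<'E'
from h import *
go(.544,.0887,.0115,-.1663)
p,d=imaging.grab_frame("side");cv2.imwrite("pics/side19.png",p);cv2.imwrite("pics/v19.png",cv2.resize(p[245:345,230:330],None,fx=6,fy=6,interpolation=2))
E
```

```text
now 20.225 [0.5469 0.0886 0.1039] [-3.1403e+00 -1.8000e-03 -1.6590e-01] F [ 0.66 -0.16 -0.66] w 0.0269
shift [-0.0031, 0.0005, 0.0924] turn [-0.0013, -0.0018, 0.0004]
```

View pics/v19.png

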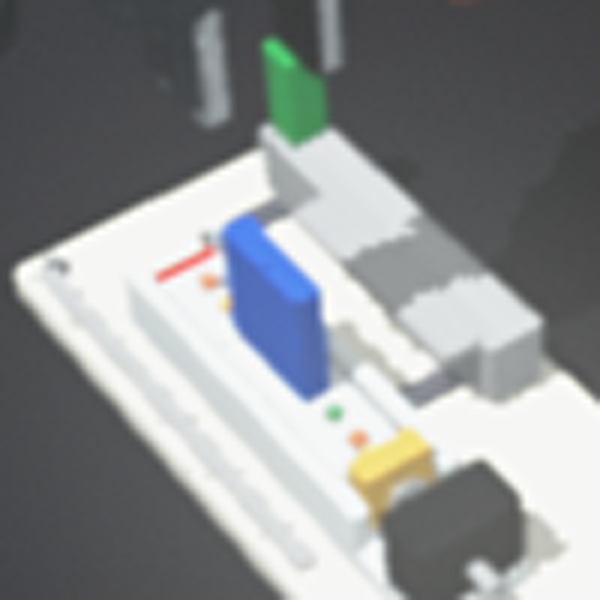

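The strip lies flat in the channel. The red stop just shows behind its rear end and the follower is pressed on the front. Now the rail: moving to the handle's +y side with the jaws shut.

```bash
python3 - <<'E'
from h import *
go(.6084,-.0140,.104,-.1663)
E
```

```text
now 20.275 [0.5464 0.0886 0.1029] [-3.1409e+00 -6.0000e-04 -1.6580e-01] F [ 0.07  0.39 -0.21] w 0.0269
shift [0.0781, 0.091, -0.0012] turn [-0.0007, -0.0006, 0.0005]
```

Request:
{"api": "carry_out", "payload": {
  "series": [
    [0.039,0.045,0,0,0,0,255],
    [0.078,0.091,0,0,0,0,255],
    [0.078,0.091,0,0,0,0,255],
    [0.078,0.091,0,0,0,0,255],
    [0.078,0.091,0.04,0,0,0,255],
    [0.078,0.091,0.07,0,0,0,255],
    [0.078,0.091,0.087,0,0,0,255],
    [0.078,0.091,0.087,0,0,0,255],
    [0.078,0.091,0.087,0,0,0,255]
  ]
}}

```text
clock: 21.4
position: [0.6087, -0.0143, 0.0165]
tool_rot: [-3.141, -0.001, -0.166]
force: [0.7, 0.3, 0.6]
grip_width: -0.0002
```

```bash
python3 - <<'E'
from h import *
go(.6084,-.0140,.0155,-.1663)
p,d=imaging.grab_frame("side");cv2.imwrite("pics/v20.png",cv2.resize(p[205:345,230:370],None,fx=4.2,fy=4.2,interpolation=2))
E
```

```text
now 21.4 [ 0.6087 -0.0143  0.0165] [-3.1414e+00 -1.1000e-03 -1.6590e-01] F [0.69 0.27 0.63] w -0.0002
shift [-0.0003, -0.0002, 0.001] turn [-0.0002, -0.0011, 0.0004]
```

View pics/v20.png

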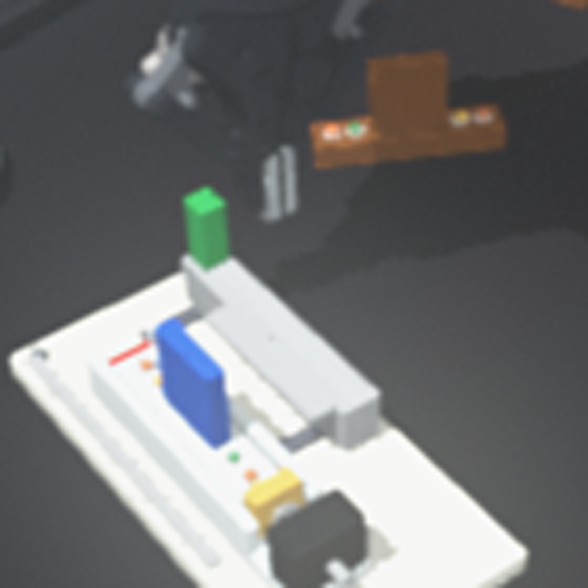

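The fingers are beside the handle's +y face. Pushing.

Request:
{"api": "carry_out", "payload": {
  "series": [
    [0,-0.003,0,0,0,0,255],
    [0,-0.006,0,0,0,0,255],
    [0,-0.009,0,0,0,0,255],
    [0,-0.012,0,0,0,0,255],
    [0,-0.015,0,0,0,0,255],
    [0,-0.018,0,0,0,0,255]
  ]
}}

```text
clock: 22.2
position: [0.6111, 0.003, 0.0155]
tool_rot: [3.141, -0.0, -0.167]
force: [-0.7, -2.4, 0.8]
grip_width: 0.0001
```

Request:
{"api": "carry_out", "payload": {
  "series": [
    [0,-0.003,0,0,0,0,255],
    [0,-0.006,0,0,0,0,255],
    [0,-0.009,0,0,0,0,255],
    [0,-0.012,0,0,0,0,255]
  ]
}}

```text
clock: 22.7
position: [0.6132, 0.0153, 0.0155]
tool_rot: [3.142, 0.0, -0.166]
force: [-1.6, -3.1, 1.5]
grip_width: -0.0002
```

```bash
python3 - <<'E'
from h import *
go(.6084,-.0140,.0155,-.1663)
p,d=imaging.grab_frame("side");cv2.imwrite("pics/v21.png",cv2.resize(p[205:345,230:370],None,fx=4.2,fy=4.2,interpolation=2))
E
```

```text
now 22.7 [0.6132 0.0153 0.0155] [ 3.1416  0.     -0.1662] F [-1.64 -3.05  1.54] w -0.0002
shift [0.0002, 0.0297, 0.0] turn [0.0, 0.0, 0.0001]
```

View pics/v21.png

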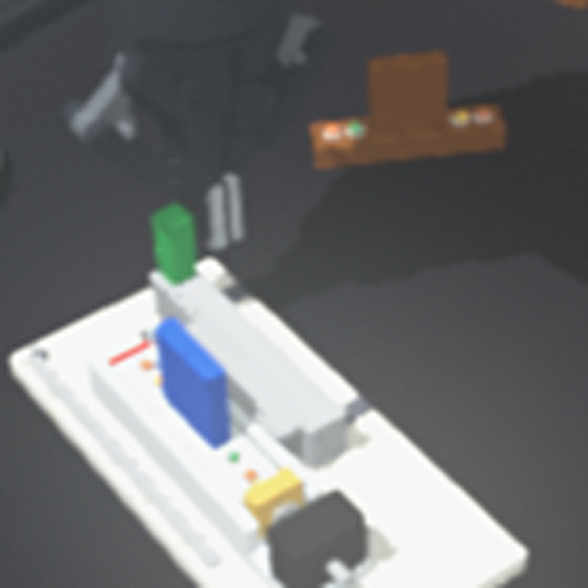

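Request:
{"api": "carry_out", "payload": {
  "series": [
    [0,-0.002,0,0,0,0,255],
    [0,-0.004,0,0,0,0,255],
    [0,-0.006,0,0,0,0,255]
  ]
}}

```text
clock: 23.12
position: [0.6141, 0.0212, 0.0155]
tool_rot: [3.142, 0.0, -0.166]
force: [-0.9, -3.5, 1.4]
grip_width: 0.0002
```

Request:
{"api": "carry_out", "payload": {
  "series": [
    [0,-0.0015,0,0,0,0,255],
    [0,-0.003,0,0,0,0,255]
  ]
}}

```text
clock: 23.38
position: [0.6146, 0.0241, 0.0155]
tool_rot: [3.142, 0.0, -0.166]
force: [-0.7, -2.8, 0.9]
grip_width: -0.0005
```

Request:
{"api": "carry_out", "payload": {
  "series": [
    [0,-0.001,0,0,0,0,255],
    [0,-0.002,0,0,0,0,255]
  ]
}}

```text
clock: 23.62
position: [0.6148, 0.025, 0.0155]
tool_rot: [3.14, -0.0, -0.167]
force: [-1.7, -11.0, 1.6]
grip_width: 0.0001
```

```bash
python3 - <<'E'
from h import *
go(.6084,-.0140,.0155,-.1663)
p,d=imaging.grab_frame("side");cv2.imwrite("pics/v22.png",cv2.resize(p[225:345,230:350],None,fx=5,fy=5,interpolation=2))
E
```

```text
now 23.625 [0.6148 0.025  0.0155] [ 3.1403e+00 -1.0000e-04 -1.6690e-01] F [ -1.74 -10.96   1.63] w 0.0001
shift [0.0002, 0.0395, 0.0001] turn [0.0013, -0.0001, -0.0006]
```

View pics/v22.png

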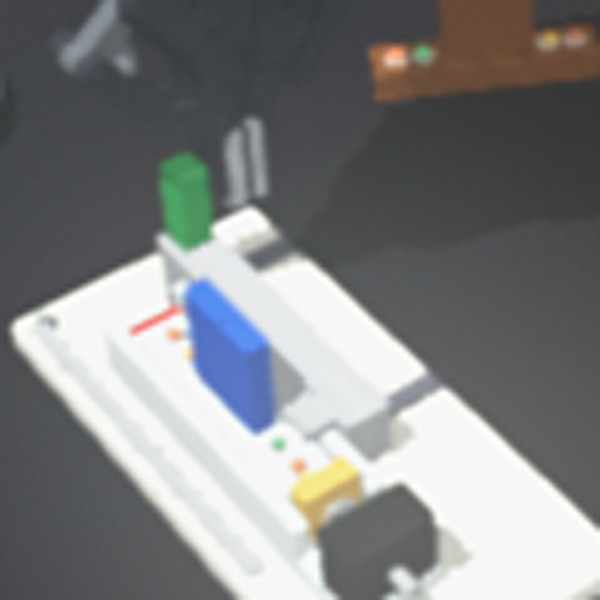

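A firm stop was felt (11 N). Checking that it is the end of travel and not a blocked rail.

```bash
python3 - <<'E'
from h import *
yaw=np.radians(170.4);X=np.array([np.cos(yaw),np.sin(yaw)]);Y=np.array([-X[1],X[0]]);C=np.array([.53653,.06743])
hx=lambda P:(np.array([(P[:2]-C)@X,(P[:2]-C)@Y])*1000).round(1)
p,_=imaging.grab_frame("side");cv2.imwrite("pics/side23.png",p)
for f in("side0","side23"):
    im=cv2.imread(f"pics/{f}.png");m=mask(im,"green",(250,235,300,285));ys,xs=np.nonzero(m)
    # bottom corner front (lowest) and top
    k=max(cv2.findContours(m,0,2)[0],key=cv2.contourArea);h=cv2.convexHull(k).reshape(-1,2)
    lo=h[h[:,1].argmax()];hi=h[h[:,1].argmin()]
    print(f,len(xs),(xs.mean().round(2),ys.mean().round(2)),"centroid@z58",hx(plane("side",(xs.mean(),ys.mean()),.058)[0]),"lo",lo,hx(plane("side",lo,.040)[0]),"hi",hi,hx(plane("side",hi,.076)[0]))
E
```

```text
side0 146 (np.float64(278.68), np.float64(258.25)) centroid@z58 [-90.   36.7] lo [280 267] [-85.4  35.2] hi [279 249] [-93.6  41.2]
side23 146 (np.float64(266.64), np.float64(264.34)) centroid@z58 [-89.1   9.2] lo [268 273] [-85.    7.9] hi [268 256] [-88.8  13.8]
```

Handle travel is 27.5 mm from its starting point about 0.4 mm shut, which matches full travel. Backing off and lifting clear.

Request:
{"api": "carry_out", "payload": {
  "series": [
    [0,0.005,0,0,0,0,255],
    [0,0.02,0,0,0,0,255],
    [0,0.03,0,0,0,0,255],
    [0,0.03,-0.04,0,0,0,255],
    [0,0.05,-0.1,0,0,0,255],
    [0,0.1,-0.15,0,0,0,255],
    [0,0.15,-0.18,0,0,0,255],
    [0,0.2,-0.2,0,0,0,255],
    [0,0.25,-0.2,0,0,0,255],
    [0,0.25,-0.2,0,0,0,255]
  ]
}}

```text
clock: 24.98
position: [0.5717, -0.2254, 0.2162]
tool_rot: [3.141, -0.001, -0.173]
force: [0.6, 0.9, -0.4]
grip_width: 0.0002
```

```bash
python3 - <<'E'
from h import *
go(.6,-.2,.2,-.1663)
for n in("side","top"):
    p,d=imaging.grab_frame(n);cv2.imwrite(f"pics/{n}24.png",p)
s=cv2.imread("pics/side24.png");t=cv2.imread("pics/top24.png")
a=cv2.resize(s[240:370,225:345],None,fx=4.5,fy=4.5,interpolation=2);b=cv2.resize(t[225:355,218:300],None,fx=4.5,fy=4.5,interpolation=2)
cv2.imwrite("pics/v24.png",np.hstack([a[:,:430],b]))
E
```

```text
now 24.975 [ 0.5717 -0.2254  0.2162] [ 3.1405e+00 -1.0000e-03 -1.7260e-01] F [ 0.61  0.86 -0.43] w 0.0002
shift [0.0235, -0.0299, 0.0162] turn [0.0011, -0.001, -0.0063]
```

View pics/v24.png

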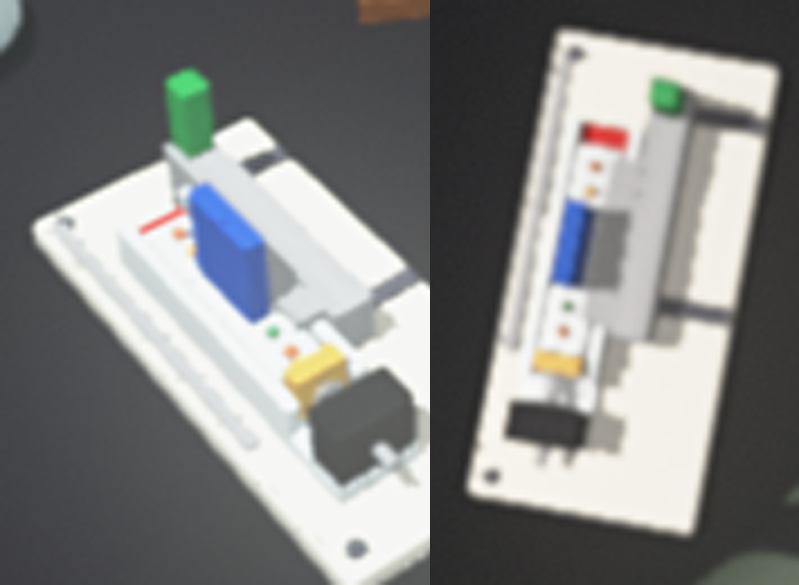

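View pics/top24.png

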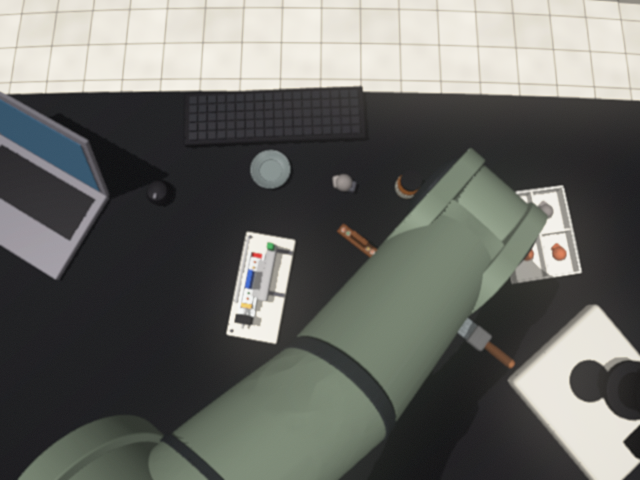

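```bash
python3 - <<'E'
from h import *
from workcell import ticket
a=cv2.imread("pics/side0.png");b=cv2.imread("pics/side24.png")
for f in(a,b):
    m=mask(f,"orange",(385,225,435,275));print("orange fin",np.argwhere(m).mean(0).round(2))
yaw=np.radians(170.4);Y=np.array([-np.sin(yaw),np.cos(yaw)])
P=[]
for f in(cv2.imread("pics/top0.png"),cv2.imread("pics/top24.png")):
    m=mask(f,"green",(255,235,300,260));c=np.argwhere(m).mean(0)[::-1];P.append(plane("top",c,.076)[0]);print("handle",c.round(2))
print("travel mm",(P[0]-P[1])[:2]@Y*1e3)
print(ticket.job_done())
E
```

```text
orange fin [243.62 408.21]
orange fin [243.61 408.25]
handle [282.55 248.42]
handle [270.28 246.  ]
travel mm 26.154380166501863
the job is handed in; nothing more can be done
None
```

The blue-finned strip is loaded in the holder and the cover rail is pushed shut over it. I handed the job in at about 25 s; no verdict was reported.

**Loading:** I gripped the strip by its fin and pushed the follower back about 15 mm, with roughly 8 N of push. I lowered the strip until I felt the channel floor (about 11 N), eased it back against the stop, and let go. Vertical force peaked at about 16 N while seating it.

**Rail:** I pushed the green handle with the jaws closed at about 3 N until it hit a firm end at 11 N.

**Last checks:**
- **Strip:** both views show it flat between the stop and the follower, with the rail lip over its edge.
- **Orange-finned strip:** it has not moved, to within 0.1 pixel in the side view.
- **Rest of the scene:** everything not hidden by the arm in the last top picture looked unchanged. I did not measure it item by item.

**What failed or disagreed:**
- **First grasp:** it closed above the fin, because the real fingertips sit about 41 mm higher than the reported tool point. Nothing was touched, and I corrected for it from the camera depth.
- **Rail travel:** the side camera gave 27.5 mm and the top camera 26.2 mm, against about 27.6 mm expected. I took the rail as fully shut because of the firm end I felt, and because a strip in the way would have stopped it at about 24 mm.

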